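Open the sampling pump and cover its filter bowl

TASK

Swing the black toggle latch on the front of the pump housing outward and down until it stands about level, then lift the lid by its knob and lean it back well past upright. Gently set the loose aluminium cover with the tall knob on the filter bowl inside the housing, so that it drops in and sits flat on the rim all round, and leave it there with the latch down and the lid open for the leak test. Keep off the glass drying tube above the latch, and leave the other fittings on the counter where they are.

Things in the scene. Friction and masses are not known exactly. Their poses are not given: they have to be found in the camera images.
- housing: Aluminium pump housing, fixed: box 144 mm deep (its x), 170 wide (y), rim 88 mm high, walls 5 mm. Origin under its centre, z up; its -x face (the front) looks to the robot's right and bears the latch, the lid's hinge is at +x. Inside, at its y 24 to 68, a pump up to 51 mm high. Straps at x -60, y +-87 rise to 150 mm, then lean out to the drying tube (x -90, z 215); a pipe runs down at y -140.
- latch (a joint): Black toggle latch lever, rad: 0 closed, upright, its hook over the lid's front lip (starts up to 0.04); grows as its upper end swings outward (housing -x) and down; stop at 1.5, about level. It bars the lid until about 0.2. Stiff hinge, 0.12 N m: stays where it is left. Lever 22 mm wide (y), 5 mm thick.
- latch_tab (a point): Centre of the latch's tab, the bent-out upper end of the lever: 24 mm wide (housing y), 5 thick, 34 long. Closed it leans 30 deg outward, 118 mm above the counter (upper end 133), 70 mm from the pivot. The drying tube hangs over it, 97 mm higher and 8 further back (+x), in the way of an upright gripper: come from in front of the housing with the tool leaning that way 30 to 45 deg.
- latch_hinge (a point): Middle of the latch's pivot pin, which runs along the housing's y, 50 mm above the counter, 8 mm in front of the front face.
- lid (a joint): Lid, rad: 0 closed; grows as its front edge rises and swings back (housing +x); upright at 1.57, stop at 1.92. Stiff friction hinge, 0.33 N m: stays where it is left; 0.3 kg, about 8 N to lift at the knob. Aluminium plate 150 mm (x) by 166 (y), 6 thick, outer face 4 mm above the hinge line when closed, with a front lip 20 mm wide under the latch's hook.
- lid_knob (a point): Top centre of the lid's round aluminium knob, 16 mm across (head 19), 30 mm high, square on the lid's outer face, 71 mm from the hinge line towards the front. Closed, its top is 124 mm above the counter and the tube's axis is 95 mm in front of it, 91 higher.
- lid_hinge (a point): Middle of the lid's hinge line, along the housing's y at its back edge, 90 mm above the counter.
- drying_tube: Frosted glass drying tube, 24 mm across and 196 mm long with nylon end caps and brass ends (256 mm in all), lying along the housing's y, fixed in the bracket above the latch. Origin at its middle, 215 mm above the counter. Fragile: keep off.
- bowl: Round steel filter bowl fixed inside the housing, outer diameter 62 mm, mouth 52 mm clear, 42 mm high; origin under its centre, 11 mm above the counter, z up.
- bowl_rim (a point): Centre of the bowl's mouth at the height of its rim, 53 mm above the counter (35 mm below the housing's rim).
- cover: Loose aluminium filter cover, 70 to 140 g: disc 66 mm across, 4 thick; under it a round centring step 49 across, 5 high; on top a round knob 16 across, 30 tall. Origin: centre of the step's underside, z along the knob. It stands on its step on the counter, disc at 5 to 9 mm, knob top at 39. About 1.5 mm of play all round in the bowl; off-centre it rests 5 mm high or askew until worked in.
- cover_seat (a point): Centre of the ring face under the cover's disc that lies on the rim, 5 mm above the cover's origin; seated it meets bowl_rim.
- regulator: Blue anodized flow regulator, block 50 x 36 x 40 mm with a round knob to 68 mm height, brass ports at both x ends (78 mm in all), a gauge on its +y face; origin under its centre. Bystander.
- nipple1: Brass hex nipple, 22 mm across flats, 40 mm tall, standing on end; origin under its centre. Bystander.
- nipple2: Brass hex nipple, 22 mm across flats, 40 mm tall, standing on end; origin under its centre. Bystander.
- nipple3: Brass hex nipple, 22 mm across flats, 40 mm tall, standing on end; origin under its centre. Bystander.
- tee: White nylon tee fitting lying flat, 72 mm along its x, branch to +y 38 mm, 28 mm high; origin under its centre. Bystander.
- blank: Flat steel blanking disc without a knob, 52 mm across, 8 mm thick; origin under its centre. Bystander.
- spanner: Steel spanner 150 mm long lying along its x; origin under its middle. Bystander.
Mind the look-alikes: they are no part of the job. What is shaped like the cover but orange, pink or turquoise is not meant.

How it is judged:
By the outcome, as a careful person would: the job done as asked, in the order asked, and still so for the second after the job is handed in, with the robot touching nothing.
It also fails if it takes over 72 s, if anything falls off the work surface, if the arm or the gripper's body presses on something with over 40 N, if the wrist force passes 120 N, or if a joint passes its speed limit or range.

ROBOT

A 6-joint arm with a two-finger parallel gripper is mounted at the origin on the work surface. World frame = base frame: x ahead of the robot, y to its left, z up, the work surface at z = 0. Lengths are in mm, angles in rad, forces in N, time in s.
With the tool pointing down it reaches from about 350 to 850 mm from the base axis. Payload 8.1 kg.
Tool frame: the origin (TCP) lies midway between the tips of the shut fingers; the grasp point (between the pads) lies 19 mm behind it; z points along the fingers, y is the line along which they close (so a half turn about z gives the same grasp; the last joint's range is limited). The gripper opens to 93 mm and grips with 3 to 60 N. Pads are 15 mm wide; open, the fingers measure 128 mm over their backs; the gripper's body (75 mm by 188 mm) begins 65 mm behind the grasp point.
Start: joints at [1.258, 0.13, 1.488, -0, 1.523, -0.085], TCP at [135.478, 584.509, 218.635] pointing down, gripper open.
Joint ranges: [-2.96, 2.96], [-0.89, 2.26], [0.02, 2.5], [-1.34, 4.48], [0, 2.73], [-2.66, 2.66]. Speed limits (rad/s): [2.39, 2.39, 2.79, 3.14, 3.14, 3.14].

INTERFACE

Orientations are given as a unit quaternion [x, y, z, w].
In Python, from rig import r, eyes gives the robot as it stands.
- The arm moves only by the tool drive_tool, never from a script. Its arguments are lists of equal length, an entry for each row: "jaw": the finger opening in m, from 0 to 0.093; "dp": the shift along the tool's x, y, z in m, a list of three; "turn": the turn about the tool's z in units of 6 degrees (1.0 is 6 degrees). In form: {"jaw": [jaw, ...], "dp": [[x, y, z], ...], "turn": [turn, ...]}. A call has exactly 8 rows; each row shifts and turns the commanded pose from where the row before left it, along the tool's axes as they then stand; what a row does not reach is not made up. A row lasts 1/8 s, in which the tool goes at most 62.5 mm and 10.7 degrees, less where a joint would pass 70% of its speed; a pose out of reach is approached as far as the arm can. A call with a gripper value outside its range is refused whole. The fingers move at their own pace and stop on an object; the grip force is fixed at half the most. Time passes only in rows, so rows that do not move let the fingers close, or fill a call up. It gives the time, the measured TCP pose, the force, the opening and the grip force at its end, in the units of the state.
- r.sense(): the state, without advancing time (a new reading comes with each control period).
- eyes.capture(name): name is "scene" or "side" or "wrist"; returns a dict with "img" (384x512x3 uint8, red, green, blue), "depth" (384x512 float32, mm along the optical axis (not along the pixel's ray), 0 where there is no reading), "fx", "fy", "cx", "cy" (pixels), "rvec" (rotation vector, rad) and "tvec" (3), from world to camera coordinates, as OpenCV has them. Camera axes: x right, y down, z forward; pixel columns grow to the right and rows downward; lengths in mm; the calibration is good to about 2 mm. A picture is of the moment at which its call begins.
- r.sign_off(): hands the job in; it is judged then, once.
The state is a dict: "time_s": time; "joint_pos": joint angles; "qvel": joint speeds; "joint_efforts": joint torques, N m; "ee_pos": TCP position; "tcp_rot": TCP orientation; "force": force on the tool from outside, world axes, zero at the start; "torque": the same for the moment, N m; "width": opening from 0.0 (shut) to 1.0 (fully open); "grip_force": force on a finger pad.
Only numpy, scipy, OpenCV 4.12 (cv2) and the standard library are available. Lean on these libraries where they do the work, as an engineer would, in place of code of your own. Each camera call takes 0.05 s, during which the arm holds its last target. There are 200 camera calls.

## Working session

There is one attempt and no reset: what is moved stays moved. The work goes in short steps, Python scripts to look and compute and a tool call to move; the robot and the scene stay as the last step left them, time stands still between calls to the robot, and variables do not carry over. Pictures are saved under pics/ and viewed, at most 10 in all, crops included, and the job is handed in when it is done.

Besides the shell and the picture viewer there is one more tool, called after ">>>" as a command line: name --pt "numbers of a row" for each row, then --argument value for the rest. drive_tool: Moves the arm, as the interface text tells. Its arguments: {"type":"object","properties":{"jaw":{"type":"array"},"dp":{"type":"array"},"turn":{"type":"array"}},"required":["jaw","dp","turn"]}

```bash
ls; mkdir -p pics; cat > h.py <<'E'
import numpy as np, cv2
from scipy.spatial.transform import Rotation as R
from rig import r, eyes
def cap(n):
    c=eyes.capture(n); np.savez('%s.npz'%n,**c); return c
def load(n): return np.load('%s.npz'%n)
def pts(c):
    d=c['depth'].astype(float); v,u=np.mgrid[:d.shape[0],:d.shape[1]]
    P=np.stack([(u-c['cx'])/c['fx']*d,(v-c['cy'])/c['fy']*d,d],-1)
    M=cv2.Rodrigues(np.array(c['rvec'],float))[0]
    W=(P-np.array(c['tvec']).ravel())@M; W[d==0]=np.nan; return W
def proj(c,p): 
    return cv2.projectPoints(np.array(p,float).reshape(-1,3),np.array(c['rvec'],float),np.array(c['tvec'],float),np.array([[c['fx'],0,c['cx']],[0,c['fy'],c['cy']],[0,0,1]],float),None)[0].reshape(-1,2)
E
python3 - <<'E'
from h import *
ims=[]
for n in("scene","side"):
    c=cap(n); cv2.imwrite(f'pics/{n}0.png',cv2.resize(c['img'][...,::-1],(800,600)))
    M=cv2.Rodrigues(np.array(c['rvec'],float))[0]; print(n,-M.T@np.array(c['tvec']).ravel(),M[2])
c=cap('wrist');print(r.sense())
E
```

```text
pics
scene [1379.77864555 -224.50902997  829.80430356] [-0.74144845  0.23257058 -0.62941649]
side [514.57746509 731.6030473  933.81457833] [ 0.02336982 -0.6683657  -0.74346563]
{'time_s': 0.15, 'joint_pos': array([ 1.25757446e+00,  1.31012499e-01,  1.48903618e+00, -5.58766689e-05,
        1.52302400e+00, -8.54298162e-02]), 'qvel': array([ 0.00010974, -0.00208446, -0.00070218,  0.00079115,  0.00050838,
        0.00243447]), 'joint_efforts': array([ 6.13706088e-04, -5.60473430e+01, -4.92336738e+01,  7.67465984e-02,
        3.05312674e-02, -1.68954803e-04]), 'ee_pos': array([135.37167312, 584.06168293, 217.80974315]), 'tcp_rot': array([ 1.13648556e-01,  9.93520738e-01, -7.30882667e-04, -1.19175196e-04]), 'force': array([ 0.2344925 ,  0.4212014 , -0.48457686]), 'torque': array([ 0.01490371, -0.00526935,  0.00682804]), 'grip_force': 0.0, 'width': 1.0004312613885105}
```

View pics/scene0.png

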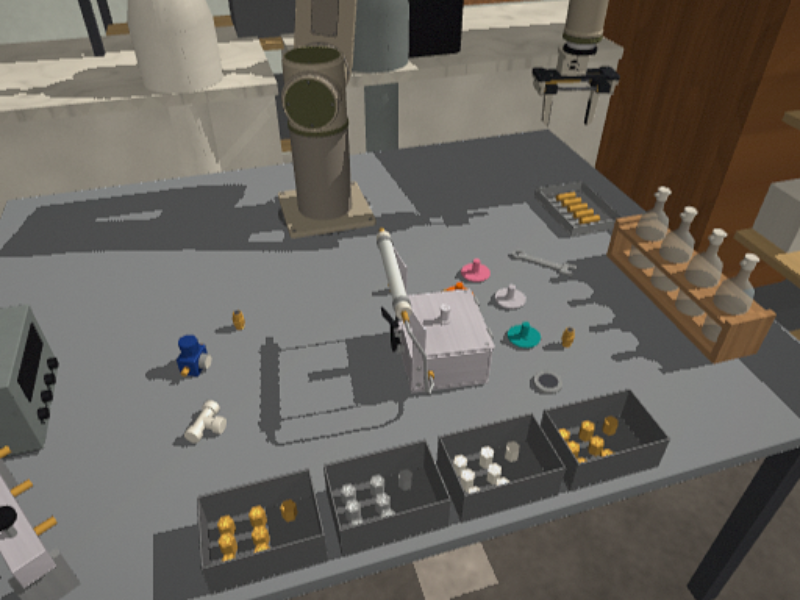

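View pics/side0.png

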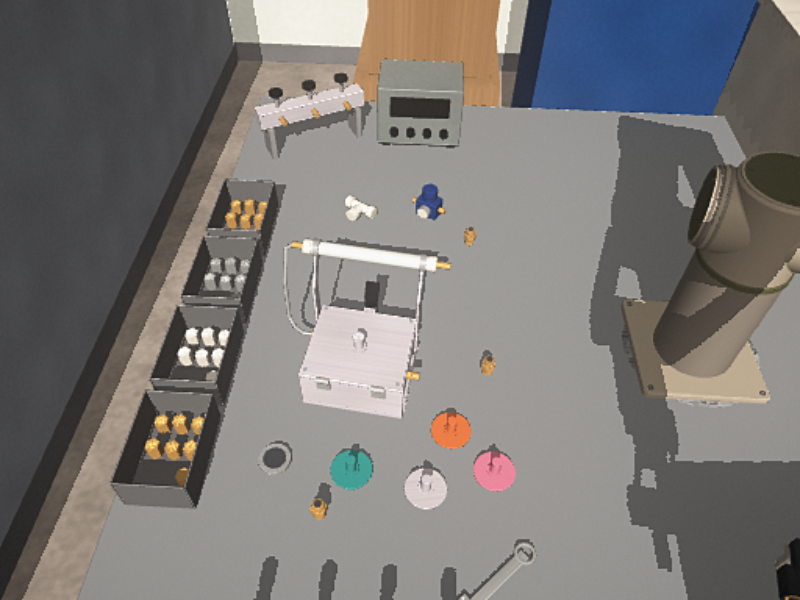

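The side view (800x600) shows the housing with its lid knob at (360,340) and the black latch at (372,293). The tube runs from (303,247) to (437,264).

Cover candidates are orange (451,429), pink (495,470), turquoise (351,468) and bare aluminium (426,487). The flat blank at (275,458) has no knob. Only (426,487) fits the description, being aluminium with a tall knob. I'll measure it and confirm in a crop.

```bash
python3 - <<'E'
from h import *
s=.64
C={n:load(n) for n in('scene','side')}
W={n:pts(C[n]) for n in C}
def near(n,u,v,rad):
    w=W[n];u*=s;v*=s; return w[int(v-rad):int(v+rad+1),int(u-rad):int(u+rad+1)].reshape(-1,3)
# lid plate from side cam
for n,(u,v,rad) in {'side':(360,350,45),'scene':(445,315,45)}.items():
    q=near(n,u,v,rad); l=q[(q[:,2]>89)&(q[:,2]<99)]
    # keep main cluster
    m=np.median(l,0); l=l[np.linalg.norm(l[:,:2]-m[:2],axis=1)<125]
    print(n,'lid',len(l),m,cv2.minAreaRect(l[:,:2].astype(np.float32)))
    k=q[(q[:,2]>108)&(q[:,2]<130)&(np.linalg.norm(q[:,:2]-m[:2],axis=1)<50)]; print(' knob',len(k),k.mean(0) if len(k) else 0,k[:,2].max() if len(k) else 0)
for n,(u,v,rad) in {'side':(426,487,16),'scene':(510,295,16)}.items():
    q=near(n,u,v,rad); d=q[(q[:,2]>5)&(q[:,2]<14)]; k=q[(q[:,2]>33)&(q[:,2]<45)]
    print(n,'cover',cv2.minEnclosingCircle(d[:,:2].astype(np.float32)),d[:,2].mean(),'knob',len(k),k.mean(0))
for n,(u,v,rad) in {'side':(372,293,22),'scene':(388,328,22)}.items():
    q=near(n,u,v,rad); im=C[n]['img']; px=im[int(v*s-rad):int(v*s+rad+1),int(u*s-rad):int(u*s+rad+1)].reshape(-1,3)
    b=q[(px.max(1)<45)&(q[:,2]>30)&(q[:,2]<140)]; print(n,'latch',len(b),b.mean(0),b.min(0),b.max(0)); t=b[b[:,2]>110];print(len(t),t.mean(0))
for n,(u,v,rad) in {'side':(370,255,50),'scene':(395,270,50)}.items():
    q=near(n,u,v,rad); t=q[(q[:,2]>205)&(q[:,2]<235)]; m=np.median(t,0);print(n,'tube',m,t.min(0),t.max(0),cv2.fitLine(t[:,:2].astype(np.float32),cv2.DIST_HUBER,0,.01,.01).ravel())
c=C['side']['img']; u,v=int(426*s),int(470*s); cv2.imwrite('pics/crop1.png',cv2.resize(c[v-60:v+40,u-75:u+75,::-1],(750,500),interpolation=cv2.INTER_CUBIC))
E
```

```text
side lid 3057 [596.71976398 107.56575809  93.95849641] ((598.259521484375, 93.22689056396484), (176.74813842773438, 176.49925231933594), 82.1091537475586)
 knob 57 [599.3017268  105.50590013 120.01132081] 126.16697891970028
scene lid 1709 [614.65708121 108.78981399  93.80150764] ((601.0441284179688, 90.98625183105469), (175.60885620117188, 176.5991973876953), 82.32032775878906)
 knob 43 [602.69209825 101.53938466 120.195114  ] 126.10174706762218
side cover ((481.4769287109375, 301.15533447265625), 33.331581115722656) 9.025228474833403 knob 35 [481.46633527 301.4076436   38.27347774]
scene cover ((452.3498840332031, 294.5311279296875), 83.85293579101562) 8.837304645863831 knob 18 [482.66469591 299.19961847  38.15042318]
side latch 2 [587.89082884  17.94932695  98.28131265] [586.6055723   17.24934261  97.56421433] [589.17608539  18.64931128  98.99841098]
0 [nan nan nan]
scene latch 103 [589.60027424   6.96893434  85.55387401] [523.52745431 -11.68334109  42.34104122] [601.90854071  33.54356634 135.47700229]
27 [589.57221473  -2.89889747 122.99279155]
side tube [585.02911343  15.05958759 222.79689979] [462.60402974 -10.77165359 205.23184501] [716.57703784  39.2782391  232.72170349] [ 9.9192417e-01 -1.2683222e-01  5.8655035e+02  1.6461359e+01]
scene tube [617.75150009   3.62829614 224.2897286 ] [458.10109982 -18.42252367 205.03788143] [729.48856826  33.11968398 230.9325368 ] [ 9.9296021e-01 -1.1844850e-01  6.1591217e+02  2.8714268e+00]<stdin>:19: RuntimeWarning: Mean of empty slice.
  ret = um.true_divide(
```

View pics/crop1.png

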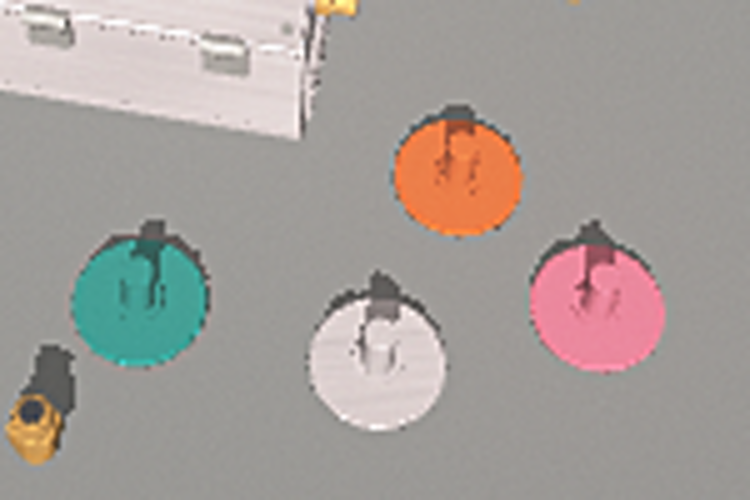

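The crop confirms the aluminium cover with the knob, at crop (378,360). By depth its disc is 33 mm in radius at z 9 and its knob is 38 high, at about (481.5, 301). Next I'll refine the housing pose and check for clutter on the left side, where I'd lean the tool.

```bash
python3 - <<'E'
from h import *
from scipy.optimize import least_squares
P=[]
for n in('side','scene'):
    w=pts(load(n)).reshape(-1,3); m=(abs(w[:,2]-94)<3)&(np.linalg.norm(w[:,:2]-[600,103],axis=1)<118); P.append(w[m])
for q,n in zip(P,('side','scene')):
    yaw=np.deg2rad(83)
    for it in range(4):
        ex=np.array([np.cos(yaw),np.sin(yaw)]);ey=np.array([-ex[1],ex[0]])
        a=q[:,:2]@ex;b=q[:,:2]@ey
        # back edge: max a per strip of b ; sides: per strip of a
        am,bm=np.median(a),np.median(b)
        S=np.arange(bm-60,bm+61,8); e=[np.percentile(a[abs(b-t)<4],99) for t in S]; f=np.polyfit(S,e,1)
        T=np.arange(am-45,am+45,8); e1=[np.percentile(b[abs(a-t)<4],99) for t in T];e2=[np.percentile(b[abs(a-t)<4],1) for t in T]
        e3=[np.percentile(a[abs(b-t)<4],1) for t in S]
        g1,g2=np.polyfit(T,e1,1),np.polyfit(T,e2,1)
        sl=np.median([-f[0],g1[0],g2[0]]); 
        if it<3: yaw+=sl
    print(n,np.rad2deg(yaw),f[0],g1[0],g2[0],'back',np.median(e),'front',np.median(e3),'sides',np.median(e1),np.median(e2), 'ex',ex)
# tall clutter: occupancy max height for y>350
w=np.concatenate([pts(load(n)).reshape(-1,3) for n in('side','scene')]); w=w[np.isfinite(w).all(1)]
for y in range(300,1000,100):
    print(y,[int(np.percentile(k,99)) if len(k:=w[(w[:,1]>y)&(w[:,1]<y+100)&(w[:,0]>x)&(w[:,0]<x+100),2])>5 else -9 for x in range(-300,900,100)])
E
```

```text
side 83.18328928873807 -0.0031954690558388165 -0.0071854103199099325 -6.993511533948997e-09 back 244.69782809034598 front 97.48093635518245 sides -501.8911095620358 -663.5326421522763 ex [0.11869357 0.99293093]
scene 81.95211791091566 -0.010528634187477914 -0.0066274484329877665 0.004074552263234848 back 254.78379019633482 front 109.037674497222 sides -499.74720145013384 -662.1277923185448 ex [0.14000062 0.99015142]
300 [4, 5, 3, 3, 3, 3, 8, 36, 10, 40, 3, 70]
400 [5, 4, 4, 4, 345, 3, 9, 8, 3, 3, 3, 3]
500 [4, 4, 5, 346, 503, 30, 87, 98, 92, 92, 97, 2]
600 [4, 5, 4, 26, 493, 30, 101, 200, 199, 199, 198, 3]
700 [4, 4, 5, 4, 4, 3, -9, -9, -9, -740, 3, 1]
800 [-9, -9, -9, -9, -9, -9, -9, -9, -9, -742, -742, -741]
900 [-9, -9, -9, -9, -9, -9, -9, -9, -9, -742, -741, -741]
```

>>> drive_tool --jaw '[0.093,0.093,0.093,0.093,0.093,0.093,0.093,0.093]' --pt "0.02 0 -0.03" --pt "0.02 0 -0.03" --pt "0 0 -0.03" --pt "0 0 -0.03" --pt "0 0 -0.03" --pt "0 0 -0.03" --pt "0 0 -0.03" --pt "0 0 -0.03" --turn '[1.5,1.5,1.5,1.5,1.5,1.5,1.5,1.5]'

```text
time_s: 1.15
ee_pos: [97.4, 596.4, 459.2]
tcp_rot: [0.678, 0.735, -0.0, 0.0]
force: [-0.3, 0.5, 0.3]
width: 0.998
grip_force: 0.0
```

>>> drive_tool --jaw '[0.093,0.093,0.093,0.093,0.093,0.093,0.093,0.093]' --pt "0 -0.02 -0.03" --pt "0 -0.02 -0.03" --pt "0 -0.02 -0.03" --pt "0 -0.015 -0.03" --pt "0 0 -0.04" --pt "0 0 -0.04" --pt "0 0 -0.04" --pt "0 0 -0.04" --turn '[1,0.93,0,0,0,0,0,0]'

```text
time_s: 2.15
ee_pos: [21.8, 565.5, 681.9]
tcp_rot: [0.747, 0.665, 0.011, -0.012]
force: [0.3, -0.1, 0.3]
width: 0.998
grip_force: 0.0
```

```bash
cat > st.py <<'E'
from h import *
s=r.sense(); M=R.from_quat(s['tcp_rot']).as_matrix()
ex=np.array([np.cos(np.deg2rad(83.15)),np.sin(np.deg2rad(83.15)),0]);ey=np.array([-ex[1],ex[0],0])
O=np.array([599.1,99.6,0]); p=s['ee_pos']; g=p-19*M[:,2]
hc=lambda q:np.round([(q-O)@ex,(q-O)@ey,q[2]],1)
z=M[:,2]
print('t',round(s['time_s'],2),'TCP',p.round(1),'H',hc(p),'graspH',hc(g),'\nq',s['joint_pos'].round(3),'lean deg',np.rad2deg(np.arccos(-z[2])).round(1),'zdir H',np.round([z@ex,z@ey,z[2]],3),'x az',np.rad2deg(np.arctan2(M[1,0],M[0,0])).round(2),'y az',np.rad2deg(np.arctan2(M[1,1],M[0,1])).round(2),'F',s['force'].round(1),'w',round(s['width'],3),round(s['grip_force'],1))
E
python3 st.py
```

```text
t 2.15 TCP [ 21.8 565.5 681.9] H [393.7 628.8 681.9] graspH [393.1 628.7 700.9] 
q [1.439 0.558 0.026 0.006 2.527 1.56 ] lean deg 1.8 zdir H [ 0.031  0.003 -1.   ] x az 83.36 y az -6.63 F [ 0.3 -0.1  0.3] w 0.998 0.0
```

The tool begins to lean once it reaches the reach limit (q3 at its stop). That gives me a way to tilt, so I'll push further.

>>> drive_tool --jaw '[0.093,0.093,0.093,0.093,0.093,0.093,0.093,0.093]' --pt "0.02 0 -0.05" --pt "0.02 0 -0.05" --pt "0.02 0 -0.05" --pt "0.02 0 -0.05" --pt "0.02 0 -0.05" --pt "0.02 0 -0.05" --pt "0.02 0 -0.05" --pt "0.02 0 -0.05" --turn '[0,0,0,0,0,0,0,0]'

```text
time_s: 3.15
ee_pos: [28.8, 490.2, 792.6]
tcp_rot: [0.74, 0.659, 0.093, -0.095]
force: [-0.3, -0.7, -0.4]
width: 1.004
grip_force: 0.0
```

```bash
python3 st.py
```

```text
t 3.15 TCP [ 28.8 490.2 792.6] H [319.8 612.8 792.6] graspH [314.8 612.5 811. ] 
q [1.378 0.353 0.023 0.064 2.5   1.55 ] lean deg 15.3 zdir H [ 0.264  0.019 -0.964] x az 83.22 y az -6.5 F [-0.3 -0.7 -0.4] w 1.004 0.0
```

>>> drive_tool --jaw '[0.093,0.093,0.093,0.093,0.093,0.093,0.093,0.093]' --pt "0.06 0 0" --pt "0.06 0 0" --pt "0.06 0 0" --pt "0.06 0 0" --pt "0.06 0 0" --pt "0.06 0 0" --pt "0.06 0 0" --pt "0.06 0 0" --turn '[0,0,0,0,0,0,0,0]'

```text
time_s: 4.15
ee_pos: [68.4, 768.3, 709.3]
tcp_rot: [0.722, 0.642, 0.183, -0.182]
force: [-0.3, 0.6, 0.9]
width: 1.0
grip_force: 0.0
```

```bash
python3 st.py
```

```text
t 4.15 TCP [ 68.4 768.3 709.3] H [600.7 606.7 709.3] graspH [591.2 606.1 725.8] 
q [1.385 0.599 0.024 0.068 1.999 1.547] lean deg 29.9 zdir H [ 0.498  0.029 -0.867] x az 82.8 y az -6.29 F [-0.3  0.6  0.9] w 1.0 0.0
```

>>> drive_tool --jaw '[0.06,0.06,0.06,0.06,0.06,0.06,0.06,0.06]' --pt "0.06 0 0" --pt "0.06 0 0" --pt "0.06 0 0" --pt "0.06 0 0" --pt "0.06 0 0" --pt "0 0 0" --pt "0 0 0" --pt "0 0 0" --turn '[0,0,0,0,0,0,0,0]'

```text
time_s: 5.15
ee_pos: [85.1, 872.4, 720.3]
tcp_rot: [0.698, 0.62, 0.256, -0.25]
force: [-0.3, -0.7, 0.3]
width: 0.643
grip_force: 0.0
```

```bash
python3 st.py
```

```text
t 5.15 TCP [ 85.1 872.4 720.3] H [706.  602.5 720.3] graspH [693.3 601.9 734.4] 
q [1.381 0.658 0.023 0.08  1.731 1.543] lean deg 41.9 zdir H [ 0.668  0.032 -0.744] x az 82.26 y az -6.1 F [-0.3 -0.7  0.3] w 0.643 0.0
```

The lean is 41.9 degrees, which suits the latch. Now I'll translate to a point in front of the housing.

```bash
cat > to.py <<'E'
import sys
from st import *
# grasp-point targets in housing coords, chained -> dp in tool frame (mm)
cur=g
for a in sys.argv[1:]:
    t=np.array(eval(a),float); w=O+t[0]*ex+t[1]*ey+[0,0,t[2]]
    d=M.T@(w-cur); print('to',a,'dp',d.round(1),'len',np.linalg.norm(d).round(0)); cur=w
E
python3 to.py '(-280,0,450)' '(-200,0,200)'
```

```text
t 5.15 TCP [ 85.1 872.4 720.3] H [706.  602.5 720.3] graspH [693.3 601.9 734.4] 
q [1.381 0.658 0.023 0.08  1.731 1.543] lean deg 41.9 zdir H [ 0.668  0.032 -0.744] x az 82.26 y az -6.1 F [-0.3 -0.7  0.3] w 0.643 0.0
to (-280,0,450) dp [-907.5  597.8 -457.8] len 1179.0
to (-200,0,200) dp [-107.4    9.   239.4] len 262.0
```

>>> drive_tool --jaw '[0.05,0.05,0.05,0.05,0.05,0.05,0.05,0.05]' --pt "-0.038 0.025 -0.019" --pt "-0.038 0.025 -0.019" --pt "-0.038 0.025 -0.019" --pt "-0.038 0.025 -0.019" --pt "-0.038 0.025 -0.019" --pt "-0.038 0.025 -0.019" --pt "-0.038 0.025 -0.019" --pt "-0.038 0.025 -0.019" --turn '[0,0,0,0,0,0,0,0]'

```text
time_s: 6.15
ee_pos: [235.0, 556.8, 637.7]
tcp_rot: [0.697, 0.621, 0.256, -0.25]
force: [0.1, 0.2, 1.0]
width: 0.535
grip_force: 0.0
```

```bash
python3 to.py '(-280,0,450)'
```

```text
t 6.15 TCP [235.  556.8 637.7] H [410.5 416.1 637.7] graspH [397.9 415.4 651.8] 
q [ 0.815 -0.346  1.334  0.436  1.548  1.06 ] lean deg 41.9 zdir H [ 0.668  0.032 -0.744] x az 82.46 y az -6.0 F [0.1 0.2 1. ] w 0.535 0.0
to (-280,0,450) dp [-635.6  411.2 -315.9] len 820.0
```

>>> drive_tool --jaw '[0.05,0.05,0.05,0.05,0.05,0.05,0.05,0.05]' --pt "-0.02 0.045 -0.01" --pt "-0.02 0.045 -0.01" --pt "-0.025 0.045 -0.01" --pt "-0.025 0.045 -0.01" --pt "-0.03 0.045 -0.015" --pt "-0.03 0.045 -0.015" --pt "-0.03 0.045 -0.015" --pt "-0.03 0.045 -0.015" --turn '[0,0,0,0,0,0,0,0]'

```text
time_s: 7.15
ee_pos: [568.4, 297.7, 560.9]
tcp_rot: [0.698, 0.621, 0.256, -0.249]
force: [0.7, 0.2, -0.3]
width: 0.533
grip_force: 0.0
```

```bash
python3 to.py '(-280,0,450)' '(-200,0,200)'
```

```text
t 7.15 TCP [568.4 297.7 560.9] H [193.   54.1 560.9] graspH [180.3  53.5 575.1] 
q [-0.009  0.041  1.137  0.758  1.82   0.358] lean deg 41.9 zdir H [ 0.667  0.032 -0.744] x az 82.44 y az -6.02 F [ 0.7  0.2 -0.3] w 0.533 0.0
to (-280,0,450) dp [-425.8   50.6 -215.7] len 480.0
to (-200,0,200) dp [-107.2    8.6  239.4] len 262.0
```

>>> drive_tool --jaw '[0.05,0.05,0.05,0.05,0.05,0.05,0.05,0.05]' --pt "-0.053 0.006 -0.027" --pt "-0.053 0.006 -0.027" --pt "-0.053 0.006 -0.027" --pt "-0.053 0.006 -0.027" --pt "-0.053 0.006 -0.027" --pt "-0.053 0.006 -0.027" --pt "-0.053 0.007 -0.027" --pt "-0.054 0.007 -0.027" --turn '[0,0,0,0,0,0,0,0]'

```text
time_s: 8.15
ee_pos: [564.8, -165.5, 436.5]
tcp_rot: [0.698, 0.621, 0.256, -0.249]
force: [1.0, -0.2, 0.2]
width: 0.539
grip_force: 0.0
```

```bash
python3 to.py '(-220,0,200)'
```

```text
t 8.15 TCP [ 564.8 -165.5  436.5] H [-267.3    2.5  436.5] graspH [-280.     1.9  450.6] 
q [-0.726  0.364  0.998  0.688  2.155 -0.329] lean deg 41.9 zdir H [ 0.667  0.032 -0.745] x az 82.44 y az -6.02 F [ 1.  -0.2  0.2] w 0.539 0.0
to (-220,0,200) dp [-122.4   10.2  226.6] len 258.0
```

>>> drive_tool --jaw '[0.05,0.05,0.05,0.05,0.05,0.05,0.05,0.05]' --pt "-0.018 0.001 0.033" --pt "-0.018 0.001 0.033" --pt "-0.018 0.001 0.033" --pt "-0.018 0.001 0.033" --pt "-0.018 0.001 0.033" --pt "-0.017 0.001 0.032" --pt "-0.016 0.001 0.03" --pt "0 0 0" --turn '[0,0,0,0,0,0,0,0]'

```text
time_s: 9.15
ee_pos: [569.1, -102.6, 182.9]
tcp_rot: [0.698, 0.62, 0.255, -0.252]
force: [0.3, -0.1, -0.3]
width: 0.537
grip_force: 0.0
```

```bash
python3 - <<'E'
from h import *
import st
n=[]
for k in('wrist','scene'):
    c=cap(k); im=c['img'].copy(); w=pts(c)
    H=np.stack([(w-st.O)@st.ex,(w-st.O)@st.ey,w[...,2]],-1)
    blk=(im.max(-1)<60)&(abs(H[...,1])<25)&(H[...,0]<-80)&(H[...,0]>-125)&(H[...,2]>45)&(H[...,2]<145)
    q=H[blk]; print(k,len(q))
    for z in range(60,140,10):
        s=q[abs(q[:,2]-z)<5]
        if len(s)>3: print(z,len(s),'x',np.percentile(s[:,0],[5,50,95]).round(1),'y',np.percentile(s[:,1],[3,97]).round(1))
    im[blk]=(255,0,0); n.append(im)
cv2.imwrite('pics/w1.png',cv2.resize(np.hstack(n),(800,300))[...,::-1])
E
python3 to.py '(-130,0,155)' '(-98,0,118)'
```

```text
t 9.15 TCP [ 569.1 -102.6  182.9] H [-204.4    5.7  182.9] graspH [-217.1    5.   197. ] 
q [-0.649  0.374  1.451  0.603  1.743 -0.557] lean deg 42.1 zdir H [ 0.669  0.037 -0.742] x az 82.18 y az -5.97 F [ 0.3 -0.1 -0.3] w 0.537 0.0
wrist 424
60 80 x [-95.3 -94.7 -94.3] y [-9.6  9.5]
70 88 x [-95.7 -95.1 -94.4] y [-10.5   9.6]
80 85 x [-96.1 -95.5 -94.9] y [-9.8  8.7]
90 75 x [-96.3 -95.7 -94.9] y [-10.1   9. ]
100 22 x [-96.2 -95.9 -95.5] y [-10.    9.6]
scene 105
60 16 x [-95.  -87.4 -81.6] y [-11.2   8.4]
70 6 x [-95.3 -93.9 -91.2] y [-10.7   0.2]
80 8 x [-95.8 -93.8 -91.2] y [-11.8  -3. ]
90 7 x [-96.1 -94.1 -91.8] y [-10.7  -4.1]
100 16 x [-94.6 -88.2 -82.9] y [-11.1   8.7]
110 12 x [-98.  -95.3 -92.4] y [-10.5   6.8]
120 12 x [-104.9 -101.7  -98.2] y [-12.2   6.6]
130 14 x [-110.9 -108.6 -104.8] y [-11.2   9.5]
t 9.25 TCP [ 570.9 -104.3  186.4] H [-205.8    3.7  186.4] graspH [-218.5    3.1  200.5] 
q [-0.65   0.371  1.446  0.604  1.744 -0.556] lean deg 41.9 zdir H [ 0.667  0.032 -0.744] x az 82.44 y az -6.01 F [ 0.1 -0.7  0.5] w 0.535 0.0
to (-130,0,155) dp [35.6  5.7 92.8] len 100.0
to (-98,0,118) dp [-0.8  1.6 48.9] len 49.0
```

View pics/w1.png

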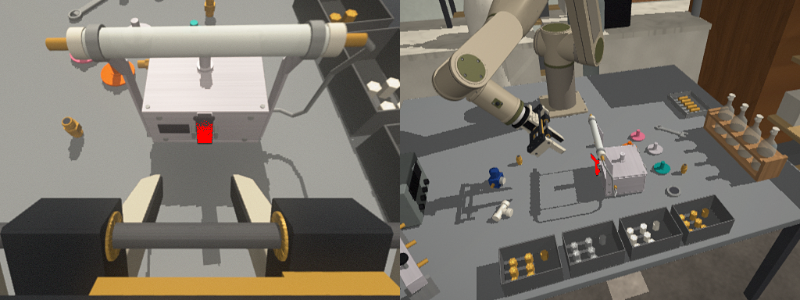

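The wrist view (left half) shows the latch lever in red at (204,133), below the tube. It is centred at y about -0.4, and its tab is near x -100 in housing coordinates. The jaws are lined up on it, so I'll approach along the tool axis.

>>> drive_tool --jaw '[0.05,0.05,0.05,0.05,0.05,0.05,0.05,0.05]' --pt "0.017 0.004 0.01" --pt "0.016 0.004 0.01" --pt "0 0 0.025" --pt "0 0 0.025" --pt "0 0 0.025" --pt "0 0 0.024" --pt "0 0 0.02" --pt "0 0 0" --turn '[0.05,0.05,0,0,0,0,0,0]'

```text
time_s: 10.25
ee_pos: [587.8, 13.8, 102.8]
tcp_rot: [0.701, 0.617, 0.254, -0.252]
force: [-0.0, 0.2, 0.9]
width: 0.538
grip_force: 0.0
```

>>> drive_tool --jaw '[0.015,0.015,0.015,0.015,0.015,0.015,0.015,0.015]' --pt "0 0 0" --pt "0 0 0" --pt "0 0 0" --pt "0 0 0" --pt "0 0 0" --pt "0 0 0" --pt "0 0 0" --pt "0 0 0" --turn '[0,0,0,0,0,0,0,0]'

```text
time_s: 11.25
ee_pos: [587.5, 11.6, 104.3]
tcp_rot: [0.701, 0.617, 0.254, -0.252]
force: [-10.0, -2.2, 7.0]
width: 0.259
grip_force: 30.0
```

```bash
python3 - <<'E'
from st import *
# arc: grasp from current around pivot (-82,50), rows 14 up to 1.5 rad
P=np.array([-81.,0,50]); c=hc(g)-P; c[1]=0
Mh=np.stack([ex,ey,[0,0,1]])@M
prev=c
for a in np.linspace(0,1.48,17)[1:]:
    n=np.array([c[0]*np.cos(a)-c[2]*np.sin(a),0,c[2]*np.cos(a)+c[0]*np.sin(a)])
    print(a.round(2),(Mh.T@(n-prev)).round(1)); prev=n
E
```

```text
t 11.25 TCP [587.5  11.6 104.3] H [-88.8   1.  104.3] graspH [-101.5    0.3  118.5] 
q [-0.481  0.371  1.61   0.66   1.52  -0.513] lean deg 41.9 zdir H [ 0.667  0.034 -0.744] x az 81.57 y az -6.41 F [-10.   -2.2   7. ] w 0.259 30.0
0.09 [-6.1  0.  -2.5]
0.18 [-6.3  0.1 -2. ]
0.28 [-6.5  0.1 -1.4]
0.37 [-6.6  0.1 -0.8]
0.46 [-6.6  0.1 -0.2]
0.55 [-6.6  0.2  0.5]
0.65 [-6.5  0.2  1.1]
0.74 [-6.4  0.2  1.7]
0.83 [-6.2  0.2  2.2]
0.92 [-6.   0.2  2.8]
1.02 [-5.7  0.2  3.3]
1.11 [-5.4  0.2  3.9]
1.2 [-5.   0.3  4.3]
1.3 [-4.6  0.3  4.8]
1.39 [-4.1  0.3  5.2]
1.48 [-3.6  0.3  5.5]
```

The jaws stopped at 24 mm, the tab's width, so it is gripped. Now I'll swing it along the arc.

>>> drive_tool --jaw '[0.015,0.015,0.015,0.015,0.015,0.015,0.015,0.015]' --pt "-0.006 -0.001 -0.0025" --pt "-0.0063 0 -0.002" --pt "-0.0065 0 -0.0014" --pt "-0.0066 0 -0.0008" --pt "-0.0066 0 -0.0002" --pt "-0.0066 0 0.0005" --pt "-0.0065 0 0.0011" --pt "-0.0064 0 0.0017" --turn '[0,0,0,0,0,0,0,0]'

```text
time_s: 12.25
ee_pos: [581.6, -29.1, 72.6]
tcp_rot: [0.701, 0.617, 0.255, -0.251]
force: [-5.7, -2.0, 7.8]
width: 0.252
grip_force: 30.0
```

>>> drive_tool --jaw '[0.015,0.015,0.015,0.015,0.015,0.015,0.015,0.015]' --pt "-0.0062 0 0.0022" --pt "-0.006 0 0.0028" --pt "-0.0057 0 0.0033" --pt "-0.0054 0 0.0039" --pt "-0.005 0 0.0043" --pt "-0.0046 0 0.0048" --pt "-0.0041 0 0.0052" --pt "-0.0036 0 0.0055" --turn '[0,0,0,0,0,0,0,0]'

```text
time_s: 13.25
ee_pos: [579.6, -40.4, 21.1]
tcp_rot: [0.702, 0.617, 0.254, -0.249]
force: [-3.7, -13.8, 2.6]
width: 0.252
grip_force: 30.0
```

```bash
python3 st.py
```

```text
t 13.25 TCP [579.6 -40.4  21.1] H [-141.3    2.6   21.1] graspH [-154.     2.1   35.3] 
q [-0.559  0.523  1.582  0.634  1.456 -0.643] lean deg 41.7 zdir H [ 0.664  0.029 -0.747] x az 81.57 y az -6.62 F [ -3.7 -13.8   2.6] w 0.252 30.0
```

>>> drive_tool --jaw '[0.015,0.045,0.045,0.045,0.045,0.045,0.045,0.045]' --pt "0 0 0" --pt "0 0 0" --pt "0 0 0" --pt "0 0 0" --pt "0 0 -0.02" --pt "0 0 -0.03" --pt "0 0 -0.04" --pt "0 0 -0.05" --turn '[0,0,0,0,0,0,0,0]'

```text
time_s: 14.25
ee_pos: [571.6, -131.1, 126.7]
tcp_rot: [0.701, 0.617, 0.254, -0.251]
force: [1.1, 0.1, 0.5]
width: 0.483
grip_force: 0.0
```

```bash
cat > tw.py <<'E'
import sys
from st import *
cur=p
for a in sys.argv[1:]:
    w=np.array(eval(a),float); d=M.T@(w-cur); print('to',a,'dp',d.round(1),'len',np.linalg.norm(d).round(0)); cur=w
E
python3 - <<'E'
from h import *
import st
for k in('scene','wrist'):
    c=cap(k); im=c['img']; w=pts(c)
    H=np.stack([(w-st.O)@st.ex,(w-st.O)@st.ey,w[...,2]],-1)
    blk=(im.max(-1)<60)&(abs(H[...,1])<20)&(H[...,0]<-80)&(H[...,0]>-190)&(H[...,2]>25)&(H[...,2]<145)
    q=H[blk]; print(k,len(q),q.min(0),q.max(0))
    for x in range(-170,-80,10):
        s=q[abs(q[:,0]-x)<5]
        if len(s)>3: print(x,len(s),np.percentile(s[:,2],[5,50,95]).round(1))
E
python3 tw.py '(330,-330,500)' '(0,-500,700)'
```

```text
t 14.25 TCP [ 571.6 -131.1  126.7] H [-2.323e+02 -2.000e-01  1.267e+02] graspH [-245.    -0.9  140.8] 
q [-0.68   0.474  1.429  0.584  1.69  -0.619] lean deg 41.9 zdir H [ 0.667  0.033 -0.744] x az 81.58 y az -6.44 F [1.1 0.1 0.5] w 0.483 0.0
scene 192 [-168.41763699  -12.73881781   36.90636009] [-80.41693009  13.45793172  64.96946783]
-170 8 [47.8 50.6 51.4]
-160 22 [48.  50.8 52.7]
-150 24 [50.1 53.6 55.7]
-140 20 [53.8 56.  58.1]
-130 25 [52.5 57.4 64.7]
-120 18 [49.2 52.4 55.2]
-110 22 [47.6 50.1 51.6]
-100 19 [43.7 46.4 49.3]
-90 26 [43.5 45.8 53.9]
wrist 1717 [-169.19702608  -11.48518511   44.22068854] [-80.15775606  11.04813408  66.9365498 ]
-170 122 [49.3 50.7 52. ]
-160 274 [51.2 52.7 54.2]
-150 265 [53.4 55.3 57.1]
-140 241 [56.1 57.7 59. ]
-130 206 [57.  61.3 65.8]
-120 54 [52.2 53.1 54.4]
-110 145 [49.7 51.2 52.9]
-100 124 [47.  48.4 50.1]
-90 239 [45.4 48.8 54.8]
t 14.35 TCP [ 574.6 -135.6  131. ] H [-236.4   -3.7  131. ] graspH [-249.    -4.2  145.2] 
q [-0.684  0.471  1.423  0.584  1.69  -0.619] lean deg 41.6 zdir H [ 0.663  0.024 -0.748] x az 81.85 y az -6.65 F [0.9 0.8 1.5] w 0.482 0.0
to (330,-330,500) dp [  74.6 -231.3 -418. ] len 484.0
to (0,-500,700) dp [ -28.4 -313.9 -280.1] len 422.0
```

The latch stands at roughly 1.31 rad: the lever still slopes up about 13 degrees and the tab surface is at z 54. I'll press it down the rest of the way with the closed fingertips.

```bash
sed 's/cur=g/cur=p/' to.py > tt.py; python3 tt.py '(-146,-0.5,80)' '(-144,-0.5,46)'
```

```text
t 14.35 TCP [ 574.6 -135.6  131. ] H [-236.4   -3.7  131. ] graspH [-249.    -4.2  145.2] 
q [-0.684  0.471  1.423  0.584  1.69  -0.619] lean deg 41.6 zdir H [ 0.663  0.024 -0.748] x az 81.85 y az -6.65 F [0.9 0.8 1.5] w 0.482 0.0
to (-146,-0.5,80) dp [33.8 -1.4 98.2] len 104.0
to (-144,-0.5,46) dp [-21.    1.   26.8] len 34.0
```

>>> drive_tool --jaw '[0.0,0.0,0.0,0.0,0.0,0.0,0.0,0.0]' --pt "0.017 0 0.02" --pt "0.017 0 0.02" --pt "0 0 0.02" --pt "0 0 0.02" --pt "0 0 0.018" --pt "0 0 0" --pt "0 0 0" --pt "0 0 0" --turn '[0,0,0,0,0,0,0,0]'

```text
time_s: 15.35
ee_pos: [581.1, -40.6, 75.5]
tcp_rot: [0.701, 0.617, 0.255, -0.25]
force: [0.8, -0.5, 0.3]
width: 0.006
grip_force: 0.0
```

```bash
python3 tt.py '(-144,-0.5,55)' '(-144,-0.5,46)'
```

```text
t 15.35 TCP [581.1 -40.6  75.5] H [-141.4    1.2   75.5] graspH [-154.     0.6   89.7] 
q [-0.559  0.446  1.571  0.632  1.531 -0.592] lean deg 41.9 zdir H [ 0.667  0.031 -0.745] x az 81.61 y az -6.51 F [ 0.8 -0.5  0.3] w 0.006 0.0
to (-144,-0.5,55) dp [-15.6   2.4  13.5] len 21.0
to (-144,-0.5,46) dp [-6.   0.3  6.7] len 9.0
```

>>> drive_tool --jaw '[0.0,0.0,0.0,0.0,0.0,0.0,0.0,0.0]' --pt "-0.005 0.001 0.005" --pt "-0.005 0.001 0.005" --pt "-0.004 0 0.003" --pt "-0.003 0 0.003" --pt "-0.003 0 0.003" --pt "-0.002 0 0.002" --pt "-0.001 0 0.001" --pt "0 0 0" --turn '[0,0,0,0,0,0,0,0]'

```text
time_s: 16.35
ee_pos: [581.4, -42.0, 44.9]
tcp_rot: [0.7, 0.617, 0.255, -0.251]
force: [-2.6, 1.3, 12.9]
width: 0.003
grip_force: 5.5
```

```bash
python3 st.py
```

```text
t 16.35 TCP [581.4 -42.   44.9] H [-142.7    0.6   44.9] graspH [-155.4    0.    59. ] 
q [-0.561  0.497  1.569  0.633  1.495 -0.624] lean deg 42.0 zdir H [ 0.668  0.032 -0.743] x az 81.69 y az -6.42 F [-2.6  1.3 12.9] w 0.003 5.5
```

There is 13 N against the tip, far above the hinge friction, so the latch is at its stop. I'll retreat and go to the right-hand side to undo the lean the same way.

>>> drive_tool --jaw '[0.04,0.04,0.04,0.04,0.04,0.04,0.04,0.04]' --pt "0 0 -0.02" --pt "0 0 -0.04" --pt "0 0 -0.055" --pt "0 -0.02 -0.055" --pt "0 -0.03 -0.05" --pt "0 -0.035 -0.045" --pt "0 -0.04 -0.04" --pt "0 -0.045 -0.04" --turn '[0,0,0,0,0,0,0,0]'

```text
time_s: 17.35
ee_pos: [394.3, -254.2, 307.7]
tcp_rot: [0.701, 0.617, 0.254, -0.251]
force: [-0.3, -1.4, 0.1]
width: 0.428
grip_force: 0.0
```

```bash
python3 - <<'E'
from h import *
import st
c=cap('scene'); im=c['img']; w=pts(c)
H=np.stack([(w-st.O)@st.ex,(w-st.O)@st.ey,w[...,2]],-1)
blk=(im.max(-1)<60)&(abs(H[...,1])<20)&(H[...,0]<-80)&(H[...,0]>-190)&(H[...,2]>15)&(H[...,2]<145)
q=H[blk]
for x in range(-170,-80,10):
    s=q[abs(q[:,0]-x)<5]
    if len(s)>3: print(x,len(s),np.percentile(s[:,2],[5,50,95]).round(1))
E
python3 tw.py '(0,-450,650)'
```

```text
t 17.35 TCP [ 394.3 -254.2  307.7] H [-375.7  161.2  307.7] graspH [-388.4  160.5  321.9] 
q [-1.012  0.214  1.408  0.471  2.094 -0.767] lean deg 41.8 zdir H [ 0.666  0.032 -0.745] x az 81.54 y az -6.52 F [-0.3 -1.4  0.1] w 0.428 0.0
-160 22 [31.9 33.7 37.8]
-150 22 [37.7 39.8 43. ]
-140 22 [40.7 43.4 47.3]
-130 25 [41.6 49.5 56.4]
-120 18 [41.1 43.8 46.7]
-110 22 [40.9 43.2 45.4]
-100 20 [40.  42.5 46. ]
-90 25 [38.7 43.6 50.9]
t 17.4 TCP [ 390.6 -257.5  311.9] H [-379.4  164.4  311.9] graspH [-392.   163.8  326.2] 
q [-1.02   0.209  1.404  0.467  2.101 -0.77 ] lean deg 41.6 zdir H [ 0.663  0.03  -0.748] x az 81.48 y az -6.66 F [-1.7 -1.9  4.1] w 0.432 0.0
to (0,-450,650) dp [  38.  -377.8 -399.7] len 551.0
```

>>> drive_tool --jaw '[0.04,0.04,0.04,0.04,0.04,0.04,0.04,0.04]' --pt "0 -0.048 -0.03" --pt "0 -0.048 -0.03" --pt "0 -0.048 -0.03" --pt "0 -0.048 -0.03" --pt "0 -0.048 -0.03" --pt "0 -0.048 -0.03" --pt "0 -0.048 -0.03" --pt "0 -0.046 -0.03" --turn '[0,0,0,0,0,0,0,0]'

```text
time_s: 18.4
ee_pos: [3.3, -370.0, 500.7]
tcp_rot: [0.702, 0.616, 0.254, -0.251]
force: [0.3, -0.6, -0.6]
width: 0.431
grip_force: 0.0
```

```bash
python3 st.py
```

```text
t 18.4 TCP [   3.3 -370.   500.7] H [-537.3  535.5  500.7] graspH [-549.9  534.9  514.9] 
q [-1.677  0.196  1.081 -0.044  2.595 -1.577] lean deg 41.8 zdir H [ 0.666  0.032 -0.745] x az 81.46 y az -6.57 F [ 0.3 -0.6 -0.6] w 0.431 0.0
```

>>> drive_tool --jaw '[0.04,0.04,0.04,0.04,0.04,0.04,0.04,0.04]' --pt "0.02 0 -0.05" --pt "0.02 0 -0.05" --pt "0.01 0 -0.06" --pt "0.01 0 -0.06" --pt "0 0 -0.06" --pt "0 0 -0.06" --pt "0 0 -0.06" --pt "0 0 -0.06" --turn '[0,0,0,0,0,0,0,0]'

```text
time_s: 19.4
ee_pos: [-12.0, -469.7, 613.0]
tcp_rot: [0.729, 0.644, 0.161, -0.169]
force: [-0.5, 0.2, 0.4]
width: 0.434
grip_force: 0.0
```

```bash
python3 st.py
```

```text
t 19.4 TCP [ -12.  -469.7  613. ] H [-638.1  538.8  613. ] graspH [-646.7  538.1  629.9] 
q [-1.68   0.489  0.39  -0.079  2.731 -1.621] lean deg 27.0 zdir H [ 0.452  0.036 -0.891] x az 82.32 y az -6.57 F [-0.5  0.2  0.4] w 0.434 0.0
```

Untilting works, so I'll continue.

>>> drive_tool --jaw '[0.04,0.04,0.04,0.04,0.04,0.04,0.04,0.04]' --pt "0 0 -0.06" --pt "0 0 -0.06" --pt "0 0 -0.06" --pt "0 0 -0.06" --pt "0 0 -0.06" --pt "0 0 -0.06" --pt "0 0 -0.06" --pt "0 0 -0.06" --turn '[0,0,0,0,0,0,0,0]'

```text
time_s: 20.4
ee_pos: [-16.2, -448.9, 705.1]
tcp_rot: [0.743, 0.662, 0.056, -0.078]
force: [0.4, -0.1, -0.0]
width: 0.432
grip_force: 0.0
```

```bash
python3 st.py
```

```text
t 20.4 TCP [ -16.2 -448.9  705.1] H [-618.   545.4  705.1] graspH [-621.5  544.6  723.8] 
q [-1.685  0.438  0.159 -0.107  2.731 -1.663] lean deg 11.0 zdir H [ 0.187  0.044 -0.981] x az 83.14 y az -6.39 F [ 0.4 -0.1 -0. ] w 0.432 0.0
```

>>> drive_tool --jaw '[0.04,0.04,0.04,0.04,0.04,0.04,0.04,0.04]' --pt "0 0.04 0.02" --pt "0 0.035 0.01" --pt "0 0.035 0" --pt "0 0 -0.03" --pt "0 0 -0.06" --pt "0 0 -0.06" --pt "0 0 -0.06" --pt "0 0 0" --turn '[0,0,0,0,0,0,0,0]'

```text
time_s: 21.4
ee_pos: [86.3, -438.5, 738.2]
tcp_rot: [0.747, 0.665, 0.019, -0.025]
force: [0.5, -1.1, -0.2]
width: 0.431
grip_force: 0.0
```

```bash
python3 st.py
```

```text
t 21.4 TCP [  86.3 -438.5  738.2] H [-595.4  445.   738.2] graspH [-596.6  444.7  757.2] 
q [-1.491  0.451  0.022  0.     2.732 -1.375] lean deg 3.6 zdir H [ 0.062  0.012 -0.998] x az 83.32 y az -6.64 F [ 0.5 -1.1 -0.2] w 0.431 0.0
```

>>> drive_tool --jaw '[0.04,0.04,0.04,0.04,0.04,0.04,0.04,0.04]' --pt "0 0 -0.06" --pt "0 0 -0.06" --pt "0 0 -0.03" --pt "0 0 0" --pt "0 0 0" --pt "0 0 0" --pt "0 0 0" --pt "0 0 0" --turn '[0,0,0,0,0,0,0,0]'

```text
time_s: 22.4
ee_pos: [79.4, -408.3, 769.1]
tcp_rot: [0.747, 0.665, -0.001, 0.005]
force: [-1.0, 0.1, 0.1]
width: 0.433
grip_force: 0.0
```

```bash
python3 tt.py '(-60,0,420)' '(5,0,220)'
```

```text
t 22.4 TCP [  79.4 -408.3  769.1] H [-566.3  455.4  769.1] graspH [-566.1  455.5  788.1] 
q [-1.507  0.378  0.023  0.013  2.731 -1.379] lean deg 0.6 zdir H [-0.008 -0.007 -1.   ] x az 83.35 y az -6.64 F [-1.   0.1  0.1] w 0.433 0.0
to (-60,0,420) dp [507.6 454.9 347.9] len 765.0
to (5,0,220) dp [ 66.7  -1.1 199.4] len 210.0
```

>>> drive_tool --jaw '[0.04,0.04,0.04,0.04,0.04,0.04,0.04,0.04]' --pt "0.02 0.04 0.028" --pt "0.02 0.045 0.028" --pt "0.025 0.045 0.028" --pt "0.03 0.04 0.028" --pt "0.03 0.035 0.028" --pt "0.035 0.03 0.028" --pt "0.035 0.03 0.028" --pt "0.04 0.03 0.028" --turn '[0,0,0,0,0,0,0,0]'

```text
time_s: 23.4
ee_pos: [387.3, -217.0, 557.2]
tcp_rot: [0.747, 0.665, -0.001, 0.005]
force: [0.9, -1.0, 0.2]
width: 0.435
grip_force: 0.0
```

```bash
python3 tt.py '(5,0,320)' '(5,0,97)'
```

```text
t 23.4 TCP [ 387.3 -217.   557.2] H [-339.6  172.5  557.2] graspH [-339.4  172.6  576.2] 
q [-0.622 -0.161  1.151 -0.005  2.142 -0.509] lean deg 0.6 zdir H [-0.009 -0.007 -1.   ] x az 83.32 y az -6.67 F [ 0.9 -1.   0.2] w 0.435 0.0
to (5,0,320) dp [346.1 172.  235.3] len 452.0
to (5,0,97) dp [  1.9  -1.5 223. ] len 223.0
```

>>> drive_tool --jaw '[0.04,0.04,0.04,0.04,0.04,0.04,0.04,0.04]' --pt "0.045 0.022 0.02" --pt "0.045 0.022 0.02" --pt "0.045 0.022 0.02" --pt "0.045 0.022 0.02" --pt "0.045 0.022 0.025" --pt "0.045 0.022 0.03" --pt "0.045 0.022 0.045" --pt "0.021 0.006 0.045" --turn '[0,0,0,0,0,0,0,0]'

```text
time_s: 24.4
ee_pos: [584.4, 94.1, 333.0]
tcp_rot: [0.746, 0.666, -0.001, 0.005]
force: [0.3, -0.3, -0.4]
width: 0.428
grip_force: 0.0
```

```bash
python3 - <<'E'
from h import *
import st
c=cap('wrist');w=pts(c)
H=np.stack([(w-st.O)@st.ex,(w-st.O)@st.ey,w[...,2]],-1)
k=H[(abs(H[...,0]-5)<25)&(abs(H[...,1])<25)&(H[...,2]>115)&(H[...,2]<135)]
print('knob',len(k),np.median(k,0),k.min(0),k.max(0))
l=H[(abs(H[...,0])<90)&(abs(H[...,1])<100)&(abs(H[...,2]-94)<4)]; print('lid',len(l),np.percentile(l,[1,50,99],axis=0))
cv2.imwrite('pics/w2.png',c['img'][...,::-1])
E
python3 tt.py '(5,0,200)' '(5,0,98)'
```

```text
t 24.4 TCP [584.4  94.1 333. ] H [ -7.2  14.  333. ] graspH [ -7.   14.1 352. ] 
q [ 0.079  0.087  1.329 -0.01   1.721  0.192] lean deg 0.6 zdir H [-0.009 -0.007 -1.   ] x az 83.45 y az -6.55 F [ 0.3 -0.3 -0.4] w 0.428 0.0
knob 187 [  4.34960793  -1.49878338 125.27841918] [ -5.49679952 -10.13549844 120.36480774] [ 13.18076305   8.08681967 126.90594065]
lid 14448 [[-75.18684524 -82.52763126  93.4234122 ]
 [  5.98793515  -0.7728745   95.34503224]
 [ 75.36151841  80.15835942  97.2631098 ]]
t 24.45 TCP [582.3  95.5 325. ] H [ -6.1  16.2 325. ] graspH [ -5.9  16.1 344. ] 
q [ 0.081  0.091  1.339 -0.009  1.717  0.193] lean deg 0.6 zdir H [-0.009  0.003 -1.   ] x az 83.51 y az -6.49 F [-0.9  1.2 -4.5] w 0.428 0.0
to (5,0,200) dp [ 12.2  16.7 124.8] len 126.0
to (5,0,98) dp [  1.    0.4 102. ] len 102.0
```

>>> drive_tool --jaw '[0.05,0.05,0.05,0.05,0.05,0.05,0.05,0.05]' --pt "0.005 0.009 0.03" --pt "0.006 0.009 0.035" --pt "0 0 0.035" --pt "0 0 0.03" --pt "0 0 0.03" --pt "0 0 0.02" --pt "0 0 0" --pt "0 0 0" --turn '[0.05,0.05,0,0,0,0,0,0]'

```text
time_s: 25.45
ee_pos: [604.7, 98.9, 156.6]
tcp_rot: [0.75, 0.661, -0.0, 0.006]
force: [-0.2, 0.1, 0.5]
width: 0.54
grip_force: 0.0
```

```bash
python3 tt.py '(4.2,-1.2,98)'
```

```text
t 25.45 TCP [604.7  98.9 156.6] H [  0.   -5.7 156.6] graspH [  0.2  -5.5 175.6] 
q [ 0.085  0.194  1.532 -0.01   1.409  0.213] lean deg 0.7 zdir H [-0.008 -0.009 -1.   ] x az 82.74 y az -7.26 F [-0.2  0.1  0.5] w 0.54 0.0
to (4.2,-1.2,98) dp [ 4.6 -5.  58.5] len 59.0
```

>>> drive_tool --jaw '[0.05,0.05,0.05,0.05,0.0,0.0,0.0,0.0]' --pt "0.005 -0.005 0.01" --pt "0 0 0.02" --pt "0 0 0.018" --pt "0 0 0.01" --pt "0 0 0" --pt "0 0 0" --pt "0 0 0" --pt "0 0 0" --turn '[0,0,0,0,0,0,0,0]'

```text
time_s: 26.45
ee_pos: [599.4, 104.1, 96.9]
tcp_rot: [0.75, 0.661, -0.001, 0.005]
force: [-1.1, -1.2, 9.6]
width: 0.164
grip_force: 30.1
```

```bash
python3 - <<'E'
from st import *
P=np.array([75.5,0,90.]); c=hc(g)-P; c[1]=0
Mh=np.stack([ex,ey,[0,0,1]])@M
prev=c
for a in np.linspace(0,1.12,17)[1:]:
    n=np.array([c[0]*np.cos(a)+c[2]*np.sin(a),0,c[2]*np.cos(a)-c[0]*np.sin(a)])
    print(a.round(2),(Mh.T@(n-prev)).round(1)); prev=n
E
```

```text
t 26.45 TCP [599.4 104.1  96.9] H [ 4.5  0.3 96.9] graspH [  4.7   0.4 115.9] 
q [ 0.094  0.236  1.596 -0.01   1.306  0.223] lean deg 0.6 zdir H [-0.009 -0.006 -1.   ] x az 82.75 y az -7.25 F [-1.1 -1.2  9.6] w 0.164 30.1
0.07 [ 1.9  0.  -4.9]
0.14 [ 2.3  0.  -4.8]
0.21 [ 2.6  0.  -4.6]
0.28 [ 2.9  0.  -4.4]
0.35 [ 3.2  0.  -4.2]
0.42 [ 3.5 -0.  -3.9]
0.49 [ 3.8 -0.  -3.7]
0.56 [ 4.  -0.  -3.4]
0.63 [ 4.3 -0.  -3.1]
0.7 [ 4.5 -0.  -2.8]
0.77 [ 4.6 -0.  -2.5]
0.84 [ 4.8 -0.  -2.2]
0.91 [ 4.9 -0.  -1.8]
0.98 [ 5.1 -0.  -1.5]
1.05 [ 5.2 -0.  -1.1]
1.12 [ 5.2 -0.  -0.8]
```

>>> drive_tool --jaw '[0.0,0.0,0.0,0.0,0.0,0.0,0.0,0.0]' --pt "0.0019 0 -0.0049" --pt "0.0023 0 -0.0048" --pt "0.0026 0 -0.0046" --pt "0.0029 0 -0.0044" --pt "0.0032 0 -0.0042" --pt "0.0035 0 -0.0039" --pt "0.0038 0 -0.0037" --pt "0.004 0 -0.0034" --turn '[0,0,0,0,0,0,0,0]'

```text
time_s: 27.45
ee_pos: [602.3, 127.3, 129.5]
tcp_rot: [0.751, 0.661, -0.002, 0.006]
force: [3.5, -4.6, -10.4]
width: 0.16
grip_force: 30.0
```

>>> drive_tool --jaw '[0.0,0.0,0.0,0.0,0.0,0.0,0.0,0.0]' --pt "0.0043 0 -0.0031" --pt "0.0045 0 -0.0028" --pt "0.0046 0 -0.0025" --pt "0.0048 0 -0.0022" --pt "0.0049 0 -0.0018" --pt "0.0051 0 -0.0015" --pt "0.0052 0 -0.0011" --pt "0.0052 0 -0.0008" --turn '[0,0,0,0,0,0,0,0]'

```text
time_s: 28.45
ee_pos: [607.3, 165.4, 146.3]
tcp_rot: [0.751, 0.661, -0.002, 0.006]
force: [-1.6, -7.3, -0.1]
width: 0.151
grip_force: 30.0
```

```bash
cat > lid.py <<'E'
from h import *
import st
c=cap('scene');w=pts(c)
H=np.stack([(w-st.O)@st.ex,(w-st.O)@st.ey,w[...,2]],-1)
for y in(-70,-45,60):
    q=H[(abs(H[...,1]-y)<8)&(H[...,0]>-60)&(H[...,0]<170)&(H[...,2]>105)&(H[...,2]<260)]
    if len(q)<10: continue
    f=np.polyfit(q[:,2],q[:,0],1); print(y,len(q),'zmax',q[:,2].max().round(0),'x',q[:,0].min().round(),q[:,0].max().round(),'lid angle from fit',round(np.pi/2+np.arctan(f[0]),2))
E
python3 lid.py
```

```text
t 28.45 TCP [607.3 165.4 146.3] H [ 66.3  -0.3 146.3] graspH [ 66.5  -0.2 165.3] 
q [ 0.192  0.249  1.487 -0.013  1.402  0.322] lean deg 0.7 zdir H [-0.011 -0.006 -1.   ] x az 82.69 y az -7.3 F [-1.6 -7.3 -0.1] w 0.151 30.0
-70 82 zmax 248.0 x -12.0 67.0 lid angle from fit 1.05
-45 79 zmax 257.0 x -12.0 67.0 lid angle from fit 1.42
60 52 zmax 248.0 x -10.0 61.0 lid angle from fit 1.32
```

The lid is at about 1.05 rad, where its hinge friction holds it. I'll release, go over the top edge and push it back from inside.

>>> drive_tool --jaw '[0.045,0.045,0.045,0.045,0.045,0.045,0.045,0.045]' --pt "0 0 0" --pt "0 0 0" --pt "0 0 0" --pt "0 0 -0.02" --pt "0 0 -0.035" --pt "0 0 -0.04" --pt "0 0 -0.04" --pt "0 0 0" --turn '[0,0,0,0,0,0,0,0]'

```text
time_s: 29.5
ee_pos: [609.0, 168.6, 288.0]
tcp_rot: [0.75, 0.661, 0.003, 0.008]
force: [0.3, -0.3, 0.3]
width: 0.482
grip_force: 0.0
```

```bash
python3 lid.py;python3 tt.py '(-27,0,280)' '(-27,0,188)'
```

```text
t 29.5 TCP [609.  168.6 288. ] H [ 69.7  -1.6 288. ] graspH [ 69.8  -1.3 307. ] 
q [ 0.195  0.186  1.301 -0.01   1.64   0.321] lean deg 1.0 zdir H [-0.006 -0.016 -1.   ] x az 82.75 y az -7.25 F [ 0.3 -0.3  0.3] w 0.482 0.0
-70 78 zmax 218.0 x -11.0 68.0 lid angle from fit 0.98
-45 56 zmax 217.0 x -11.0 67.0 lid angle from fit 0.97
60 39 zmax 218.0 x -10.0 64.0 lid angle from fit 0.96
t 29.55 TCP [608.  168.4 285. ] H [ 69.4  -0.7 285. ] graspH [ 69.5  -0.4 304. ] 
q [ 0.195  0.188  1.305 -0.01   1.639  0.321] lean deg 0.8 zdir H [-0.007 -0.012 -1.   ] x az 82.75 y az -7.25 F [0.4 0.  0.4] w 0.484 0.0
to (-27,0,280) dp [-96.3  -0.1   5.6] len 97.0
to (-27,0,188) dp [ 0.6 -1.2 92. ] len 92.0
```

>>> drive_tool --jaw '[0.0,0.0,0.0,0.0,0.0,0.0,0.0,0.0]' --pt "-0.035 0 0" --pt "-0.035 0 0" --pt "-0.031 0 0" --pt "0 0 0" --pt "0 0 0.03" --pt "0 0 0.03" --pt "0 0 0.025" --pt "0 0 0.01" --turn '[0,0,0,0,0,0,0,0]'

```text
time_s: 30.55
ee_pos: [593.1, 67.8, 184.3]
tcp_rot: [0.75, 0.661, -0.002, 0.004]
force: [-0.5, 0.4, -0.0]
width: 0.004
grip_force: 0.0
```

```bash
python3 tt.py '(88,0,187)'
```

```text
t 30.55 TCP [593.1  67.8 184.3] H [-32.2   2.1 184.3] graspH [-32.1   2.2 203.3] 
q [ 0.034  0.139  1.541 -0.009  1.459  0.161] lean deg 0.5 zdir H [-0.009 -0.003 -1.   ] x az 82.79 y az -7.21 F [-0.5  0.4 -0. ] w 0.004 0.0
to (88,0,187) dp [120.2   1.4  -3.7] len 120.0
```

>>> drive_tool --jaw '[0.0,0.0,0.0,0.0,0.0,0.0,0.0,0.0]' --pt "0.01 0 -0.001" --pt "0.009 0 -0.001" --pt "0.009 0 -0.001" --pt "0.009 0 -0.001" --pt "0.009 0 0" --pt "0.009 0 0" --pt "0.009 0 0" --pt "0.009 0 0" --turn '[0,0,0,0,0,0,0,0]'

```text
time_s: 31.55
ee_pos: [603.6, 140.2, 190.0]
tcp_rot: [0.75, 0.661, -0.001, 0.005]
force: [-0.2, -2.2, 1.8]
width: 0.003
grip_force: 1.3
```

>>> drive_tool --jaw '[0.0,0.0,0.0,0.0,0.0,0.0,0.0,0.0]' --pt "0.009 0 0" --pt "0.008 0 0" --pt "0.008 0 0" --pt "0.008 0 0" --pt "0.008 0 0" --pt "0.006 0 0" --pt "0.003 0 0" --pt "0 0 0" --turn '[0,0,0,0,0,0,0,0]'

```text
time_s: 32.55
ee_pos: [610.1, 189.6, 189.9]
tcp_rot: [0.75, 0.661, -0.001, 0.005]
force: [-0.1, 0.3, 0.1]
width: 0.005
grip_force: 0.2
```

```bash
python3 lid.py
```

```text
t 32.55 TCP [610.1 189.6 189.9] H [ 90.6  -0.2 189.9] graspH [ 90.8  -0.  208.9] 
q [ 0.227  0.245  1.411 -0.01   1.481  0.354] lean deg 0.6 zdir H [-0.008 -0.007 -1.   ] x az 82.77 y az -7.23 F [-0.1  0.3  0.1] w 0.005 0.2
-70 194 zmax 235.0 x 71.0 116.0 lid angle from fit 1.85
-45 156 zmax 237.0 x 72.0 116.0 lid angle from fit 1.86
60 72 zmax 205.0 x 73.0 101.0 lid angle from fit 1.84
```

Lid at about 1.85 rad. I'll back off, rise and look into the housing.

>>> drive_tool --jaw '[0.04,0.04,0.04,0.04,0.04,0.04,0.04,0.04]' --pt "-0.03 0 0" --pt "-0.04 0 0" --pt "-0.02 0 -0.04" --pt "0 0 -0.05" --pt "0 0 -0.05" --pt "0 0 -0.03" --pt "0 0 0" --pt "0 0 0" --turn '[0,0,0,0,0,0,0,0]'

```text
time_s: 33.6
ee_pos: [597.5, 101.5, 359.5]
tcp_rot: [0.75, 0.661, -0.001, 0.005]
force: [-0.2, 0.8, -0.4]
width: 0.427
grip_force: 0.0
```

```bash
python3 - <<'E'
from h import *
import st
for k in('wrist','scene'):
    c=cap(k);w=pts(c)
    H=np.stack([(w-st.O)@st.ex,(w-st.O)@st.ey,w[...,2]],-1)
    m=(abs(H[...,0])<64)&(H[...,1]<24)&(H[...,1]>-78)&(abs(H[...,2]-53)<5); q=H[m]
    print(k,len(q)); 
    if len(q)>20:
        print(q.mean(0),cv2.minEnclosingCircle(q[:,:2].astype(np.float32)))
        A=np.c_[2*q[:,:2],np.ones(len(q))]; s=np.linalg.lstsq(A,(q[:,:2]**2).sum(1),rcond=None)[0]; print('circ',s[:2],np.sqrt(s[2]+s[0]**2+s[1]**2))
        from scipy.optimize import least_squares
        f=least_squares(lambda p:np.linalg.norm(q[:,:2]-p[:2],axis=1)-28.5,[q[:,0].mean(),q[:,1].mean()],loss='soft_l1');print('fit',f.x,np.std(f.fun))
    rim=H[(abs(H[...,2]-88)<3)&(abs(H[...,0])<80)&(abs(H[...,1])<90)]; print('rim',np.percentile(rim,[1,99],axis=0).round(1))
    im=c['img'].copy(); im[m]=(255,0,0)
    cv2.imwrite(f'pics/b_{k}.png',im[...,::-1])
a,b=cv2.imread('pics/b_wrist.png'),cv2.imread('pics/b_scene.png')
cv2.imwrite('pics/b.png',cv2.resize(np.hstack([a,cv2.resize(b[120:312,170:426],(512,384))]),(800,300)))
E
python3 st.py
```

```text
t 33.6 TCP [597.5 101.5 359.5] H [  1.7   1.8 359.5] graspH [  1.9   1.9 378.5] 
q [ 0.09   0.131  1.233 -0.01   1.773  0.214] lean deg 0.6 zdir H [-0.009 -0.006 -1.   ] x az 82.75 y az -7.25 F [-0.2  0.8 -0.4] w 0.427 0.0
wrist 365
[ 12.1083236  -28.56402163  53.60438602] ((24.615625381469727, -16.838085174560547), 50.5781135559082)
circ [ 15.2191583  -23.55481623] 31.97686674909706
fit [ 10.95765005 -30.85531136] 7.872312954783325
rim [[-72.4 -86.   85.1]
 [ 69.9  83.8  90.9]]
scene 65
[ 14.06283524 -15.2002206   51.63232636] ((14.172064781188965, -9.420672416687012), 47.290367126464844)
circ [ 13.26337548 -15.43299388] 28.887256942703335
fit [  9.61884185 -30.89821547] 10.045180426608306
rim [[-74.1 -87.8  85.1]
 [ 72.8  84.1  90.6]]
t 33.7 TCP [597.1 101.4 358.5] H [  1.6   2.2 358.5] graspH [  1.7   2.3 377.5] 
q [ 0.09   0.132  1.234 -0.01   1.773  0.214] lean deg 0.6 zdir H [-0.009 -0.004 -1.   ] x az 82.75 y az -7.25 F [-0.1 -0.5  0.4] w 0.431 0.0
```

View pics/b.png

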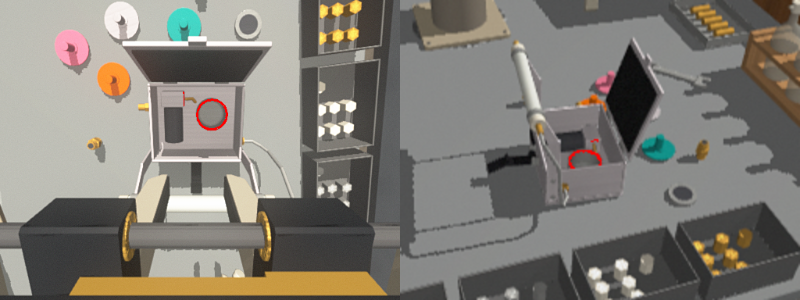

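The wrist view shows the lid open and the latch down, with the bowl rim at (212,114) and the cover at (121,18). I'll refine the bowl and cover centres.

```bash
cat > bowl.py <<'E'
from h import *
import st
from scipy.optimize import least_squares
def fit(k,load_=True):
    c=load(k) if load_ else cap(k);w=pts(c)
    H=np.stack([(w-st.O)@st.ex,(w-st.O)@st.ey,w[...,2]],-1)
    q=H[abs(H[...,2]-53)<4]; p=np.array([10.5,-31])
    for i in range(5):
        r_=np.linalg.norm(q[:,:2]-p,axis=1); s=q[(r_<33.5)&(r_>23)]
        # bin by angle -> mid radius per bin
        th=np.arctan2(*(s[:,:2]-p).T[::-1]); b=(th*8/np.pi).astype(int)
        m=np.array([s[b==j,:2].mean(0) for j in set(b) if (b==j).sum()>2])
        f=least_squares(lambda v:np.linalg.norm(m-v[:2],axis=1)-v[2],[*p,28.5]); p=f.x[:2]
    print(k,'bowl H',f.x.round(2),'n',len(s),'bins',len(m),'res',np.std(f.fun).round(2),'z',np.median(s[:,2]).round(1),'world',(st.O+p[0]*st.ex+p[1]*st.ey).round(1))
    W=w[(np.linalg.norm(w[...,:2]-[481.5,301],axis=-1)<45)]
    d=W[(W[:,2]>5)&(W[:,2]<13)];kk=W[(W[:,2]>35)&(W[:,2]<43)]
    if len(d)>30: print(k,'cover disc',cv2.minEnclosingCircle(d[:,:2].astype(np.float32)),'mean',d.mean(0).round(1),'knob',len(kk),kk.mean(0).round(1) if len(kk) else '')
if __name__=='__main__':
    fit('wrist');fit('scene')
    print(st.M.T@(np.array([481.5,301,200])-st.p))
E
python3 bowl.py
```

```text
t 33.7 TCP [597.1 101.4 358.5] H [  1.6   2.2 358.5] graspH [  1.7   2.3 377.5] 
q [ 0.09   0.132  1.234 -0.01   1.773  0.214] lean deg 0.6 zdir H [-0.009 -0.004 -1.   ] x az 82.75 y az -7.25 F [-0.1 -0.5  0.4] w 0.431 0.0
wrist bowl H [ 10.68 -31.14  28.46] n 339 bins 15 res 0.15 z 54.1 world [631.3 106.5   0. ]
wrist cover disc ((482.13427734375, 300.1766662597656), 32.99877166748047) mean [482.9 300.   10.4] knob 119 [482.7 299.5  40. ]
scene bowl H [  9.5  -31.44  28.59] n 53 bins 9 res 0.46 z 52.1 world [631.4 105.3   0. ]
[ 184.84855152 -140.50157024  156.21155806]
```

>>> drive_tool --jaw '[0.04,0.04,0.04,0.04,0.04,0.04,0.04,0.04]' --pt "0.04 -0.03 0" --pt "0.04 -0.03 0" --pt "0.04 -0.03 0.01" --pt "0.035 -0.03 0.03" --pt "0.029 -0.02 0.04" --pt "0 0 0.05" --pt "0 0 0.05" --pt "0 0 0" --turn '[0,0,0,0,0,0,0,0]'

```text
time_s: 34.7
ee_pos: [479.1, 298.0, 171.8]
tcp_rot: [0.75, 0.661, -0.007, 0.004]
force: [0.5, 0.5, 0.8]
width: 0.432
grip_force: 0.0
```

```bash
python3 - <<'E'
import bowl
bowl.cap('wrist');bowl.fit('wrist')
E
python3 tw.py '(482,300.5,80)' '(482,300.5,13)'
```

```text
t 34.7 TCP [479.1 298.  171.8] H [182.7 142.8 171.8] graspH [183.  142.8 190.8] 
q [ 0.473  0.072  1.636 -0.011  1.444  0.601] lean deg 0.9 zdir H [-0.015  0.003 -1.   ] x az 82.77 y az -7.23 F [0.5 0.5 0.8] w 0.432 0.0
t 34.75 TCP [481.2 298.9 175.7] H [183.9 140.8 175.7] graspH [184.1 140.9 194.7] 
q [ 0.473  0.07   1.632 -0.011  1.445  0.601] lean deg 0.7 zdir H [-0.012 -0.002 -1.   ] x az 82.75 y az -7.25 F [ 0.3 -0.1  1.7] w 0.436 0.0
to (482,300.5,80) dp [ 2.8  0.4 95.7] len 96.0
to (482,300.5,13) dp [ 0.8 -0.1 67. ] len 67.0Traceback (most recent call last):
  File "<stdin>", line 2, in <module>
  File "bowl.py", line 13, in fit
    f=least_squares(lambda v:np.linalg.norm(m-v[:2],axis=1)-v[2],[*p,28.5]); p=f.x[:2]
    return func(*args, **kwargs)
    vector_fun = VectorFunction(
        fun_wrapped,
    ...<6 lines>...
        workers=workers
    )
    self._update_fun()
    ~~~~~~~~~~~~~~~~^^
    self.f = self.fun_wrapped(xp_copy(self.x))
             ~~~~~~~~~~~~~~~~^^^^^^^^^^^^^^^^^
    return np.atleast_1d(self.fun(x))
                         ~~~~~~~~^^^
    return self.f(x, *self.args, **self.kwargs)
           ~~~~~~^^^^^^^^^^^^^^^^^^^^^^^^^^^^^^
  File "bowl.py", line 13, in <lambda>
    f=least_squares(lambda v:np.linalg.norm(m-v[:2],axis=1)-v[2],[*p,28.5]); p=f.x[:2]
                                            ~^~~~~~
ValueError: operands could not be broadcast together with shapes (0,) (2,)
```

Now down onto the knob. Tip z will be about 14 mm and the disc top is at 9 mm.

>>> drive_tool --jaw '[0.04,0.04,0.04,0.04,0.04,0.04,0.04,0.04]' --pt "0.003 0 0.02" --pt "0 0 0.03" --pt "0 0 0.03" --pt "0.001 0 0.03" --pt "0 0 0.03" --pt "0 0 0.015" --pt "0 0 0.005" --pt "0 0 0" --turn '[0,0,0,0,0,0,0,0]'

```text
time_s: 35.75
ee_pos: [485.3, 302.7, 19.0]
tcp_rot: [0.75, 0.661, -0.0, 0.006]
force: [1.7, -0.3, 0.6]
width: 0.429
grip_force: 0.0
```

>>> drive_tool --jaw '[0.0,0.0,0.0,0.0,0.0,0.0,0.0,0.0]' --pt "0 0 0" --pt "0 0 0" --pt "0 0 0" --pt "0 0 0" --pt "0 0 0" --pt "0 0 0" --pt "0 0 0" --pt "0 0 0" --turn '[0,0,0,0,0,0,0,0]'

```text
time_s: 36.75
ee_pos: [484.8, 302.5, 18.6]
tcp_rot: [0.75, 0.661, -0.001, 0.006]
force: [-2.4, -0.4, 5.9]
width: 0.162
grip_force: 30.0
```

```bash
python3 st.py
```

```text
t 36.75 TCP [484.8 302.5  18.6] H [187.9 137.7  18.6] graspH [188.  137.9  37.6] 
q [ 0.476  0.241  1.747 -0.012  1.152  0.607] lean deg 0.6 zdir H [-0.008 -0.007 -1.   ] x az 82.75 y az -7.25 F [-2.4 -0.4  5.9] w 0.162 30.0
```

>>> drive_tool --jaw '[0.03,0.03,0.03,0.03,0.03,0.0,0.0,0.0]' --pt "0 0 0" --pt "0 0 0" --pt "0 0 0.002" --pt "0 0 0.002" --pt "0 0 0" --pt "0 0 0" --pt "0 0 0" --pt "0 0 0" --turn '[0,0,0,0,0,0,0,0]'

```text
time_s: 37.75
ee_pos: [484.7, 302.3, 14.1]
tcp_rot: [0.75, 0.661, -0.001, 0.006]
force: [0.2, -0.6, -0.5]
width: 0.164
grip_force: 30.0
```

>>> drive_tool --jaw '[0.0,0.0,0.0,0.0,0.0,0.0,0.0,0.0]' --pt "0 0 0" --pt "0 0 -0.005" --pt "0 0 -0.02" --pt "0 0 -0.03" --pt "0 0 -0.04" --pt "0 0 -0.04" --pt "0 0 -0.03" --pt "0 0 0" --turn '[0,0,0,0,0,0,0,0]'

```text
time_s: 38.75
ee_pos: [485.7, 305.0, 183.7]
tcp_rot: [0.75, 0.661, 0.003, 0.006]
force: [0.6, -0.0, -1.2]
width: 0.161
grip_force: 30.0
```

```bash
python3 - <<'E'
from h import *
import st
p0=st.p; print('grasp',st.g.round(1))
for k in('side','scene','wrist'):
    c=cap(k);w=pts(c)
    q=w[np.linalg.norm(w[...,:2]-p0[:2],axis=-1)<42]; q=q[(q[:,2]<p0[2]+2)&(q[:,2]>p0[2]-25)]
    if len(q)<10: print(k,'none');continue
    zt=np.median(q[:,2]); d=q[abs(q[:,2]-zt)<4]
    L=(d-p0)@st.M
    print(k,len(d),'disc z below TCP',(p0[2]-zt).round(1),'centre rel TCP in tool xy',cv2.minEnclosingCircle(L[:,:2].astype(np.float32)))
    A=np.c_[d[:,:2]-d[:,:2].mean(0),np.ones(len(d))]; print('tilt',np.linalg.lstsq(A,d[:,2],rcond=None)[0][:2].round(3))
cv2.imwrite('pics/hold.png',c['img'][...,::-1])
E
python3 st.py
```

```text
t 38.75 TCP [485.7 305.  183.7] H [190.4 137.1 183.7] graspH [190.5 137.4 202.7] 
q [ 0.479  0.07   1.617 -0.011  1.446  0.607] lean deg 0.8 zdir H [-0.004 -0.013 -1.   ] x az 82.75 y az -7.25 F [ 0.6 -0.  -1.2] w 0.161 30.0
grasp [485.4 305.1 202.7]
side 378 disc z below TCP 5.0 centre rel TCP in tool xy ((-1.6458096504211426, 0.5382676124572754), 32.9344596862793)
tilt [ 0.012 -0.005]
scene 158 disc z below TCP 7.9 centre rel TCP in tool xy ((-4.932426452636719, 2.057311773300171), 33.30496597290039)
tilt [-0.005  0.008]
wrist 4296 disc z below TCP 8.3 centre rel TCP in tool xy ((-3.3856184482574463, -0.5844705104827881), 32.779396057128906)
tilt [ 0.002 -0.007]
t 38.9 TCP [482.9 303.4 177.7] H [188.5 139.7 177.7] graspH [188.7 139.8 196.7] 
q [ 0.479  0.075  1.623 -0.011  1.445  0.607] lean deg 0.6 zdir H [-0.01  -0.005 -1.   ] x az 82.74 y az -7.25 F [-1.1  0.4 -1.3] w 0.165 30.0
```

View pics/hold.png

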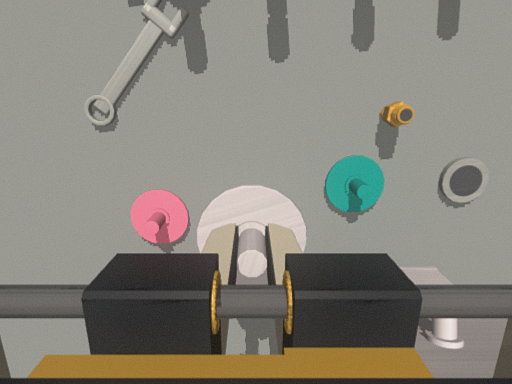

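The wrist view shows the aluminium cover held level, disc at (250,232), with the coloured look-alikes untouched. The disc centre is about 1.5 mm behind the TCP along tool x. Now I'll carry it over the lid.

>>> drive_tool --jaw '[0.0,0.0,0.0,0.0,0.0,0.0,0.0,0.0]' --pt "0 0 -0.04" --pt "0 0 -0.05" --pt "0 0 -0.045" --pt "-0.03 0.03 -0.015" --pt "-0.04 0.04 0" --pt "-0.04 0.04 0" --pt "-0.04 0.035 0" --pt "-0.025 0.025 0" --turn '[0,0,0,0,0,0,0,0]'

```text
time_s: 39.9
ee_pos: [629.6, 107.7, 328.8]
tcp_rot: [0.751, 0.66, -0.003, 0.004]
force: [-0.9, 0.7, -0.8]
width: 0.164
grip_force: 30.0
```

>>> drive_tool --jaw '[0.0,0.0,0.0,0.0,0.0,0.0,0.0,0.0]' --pt "0 0 0" --pt "0 0 0.03" --pt "0 0 0.045" --pt "0 0 0.05" --pt "0 0 0.04" --pt "0 0 0.02" --pt "0 0 0" --pt "0 0 0" --turn '[0,0,0,0,0,0,0,0]'

```text
time_s: 40.9
ee_pos: [631.5, 108.9, 148.9]
tcp_rot: [0.75, 0.661, 0.0, 0.006]
force: [-0.0, -0.2, -0.4]
width: 0.164
grip_force: 30.0
```

```bash
python3 tt.py '(11.9,-31.2,76)'
```

```text
t 40.9 TCP [631.5 108.9 148.9] H [ 13.1 -31.  148.9] graspH [ 13.2 -30.9 167.9] 
q [ 0.097  0.272  1.456 -0.01   1.406  0.225] lean deg 0.7 zdir H [-0.008 -0.01  -1.   ] x az 82.76 y az -7.24 F [-0.  -0.2 -0.4] w 0.164 30.0
to (11.9,-31.2,76) dp [-0.6 -0.5 72.9] len 73.0
```

```bash
cat > cv.py <<'E'
from h import *
import st
def cov(k,lo,hi):
    c=cap(k);w=pts(c); s=r.sense(); p=s['ee_pos']
    H=np.stack([(w-st.O)@st.ex,(w-st.O)@st.ey,w[...,2]],-1)
    q=H[(np.linalg.norm(w[...,:2]-p[:2],axis=-1)<42)&(abs(w[...,2]-p[2]+6)<6)]
    if len(q)<10: print(k,'none'); return
    zt=np.median(q[:,2]); d=q[abs(q[:,2]-zt)<3]; x=d[:,:2].astype(np.float32)
    A=np.c_[d[:,:2]-d[:,:2].mean(0),np.ones(len(d))]; t=np.linalg.lstsq(A,d[:,2],rcond=None)[0]
    print(k,len(d),'disc centre H',np.round(cv2.minEnclosingCircle(x)[0],2),'R',round(cv2.minEnclosingCircle(x)[1],1),'z',zt.round(1),'tilt',t[:2].round(3),'TCP H',st.hc(p))
for k in('wrist','scene','wrist'): cov(k,0,0)
E
python3 cv.py
```

```text
t 40.9 TCP [631.5 108.9 148.9] H [ 13.1 -31.  148.9] graspH [ 13.2 -30.9 167.9] 
q [ 0.097  0.272  1.456 -0.01   1.406  0.225] lean deg 0.7 zdir H [-0.008 -0.01  -1.   ] x az 82.76 y az -7.24 F [-0.  -0.2 -0.4] w 0.164 30.0
wrist 4265 disc centre H [ 10.93 -32.59] R 32.9 z 145.2 tilt [-0.004 -0.007] TCP H [ 13.  -31.4 149.3]
scene 220 disc centre H [  9.4 -32.6] R 33.2 z 144.3 tilt [-0.001 -0.005] TCP H [ 13.  -31.4 149.3]
wrist 4275 disc centre H [ 11.09 -32.96] R 32.7 z 145.7 tilt [-0.004 -0.007] TCP H [ 12.9 -31.3 149.1]
```

Both cameras agree that the cover must shift +1.4 mm in housing y. I'll correct and lower it.

>>> drive_tool --jaw '[0.0,0.0,0.0,0.0,0.0,0.0,0.0,0.0]' --pt "0 -0.0015 0.015" --pt "0 0 0.025" --pt "0 0 0.02" --pt "0 0 0.01" --pt "0 0 0.006" --pt "0 0 0.002" --pt "0 0 0" --pt "0 0 0" --turn '[0,0,0,0,0,0,0,0]'

```text
time_s: 42.05
ee_pos: [629.9, 108.0, 69.6]
tcp_rot: [0.75, 0.661, -0.0, 0.006]
force: [0.5, 0.1, -1.4]
width: 0.164
grip_force: 30.0
```

```bash
python3 cv.py
```

```text
t 42.05 TCP [629.9 108.   69.6] H [ 12.  -29.6  69.6] graspH [ 12.2 -29.4  88.6] 
q [ 0.096  0.34   1.524 -0.011  1.271  0.225] lean deg 0.7 zdir H [-0.008 -0.008 -1.   ] x az 82.75 y az -7.25 F [ 0.5  0.1 -1.4] w 0.164 30.0
wrist 4257 disc centre H [  9.82 -31.08] R 32.8 z 65.8 tilt [-0.003 -0.004] TCP H [ 12.  -29.5  69.4]
scene 181 disc centre H [  9.17 -31.31] R 33.1 z 64.2 tilt [-0.003 -0.011] TCP H [ 12.  -29.4  69.4]
wrist 4265 disc centre H [  9.98 -30.95] R 32.8 z 65.7 tilt [-0.004 -0.004] TCP H [ 11.9 -29.3  69.2]
```

>>> drive_tool --jaw '[0.0,0.0,0.0,0.0,0.0,0.0,0.0,0.0]' --pt "0.0007 0 0" --pt "0 0 0.001" --pt "0 0 0.001" --pt "0 0 0.001" --pt "0 0 0.001" --pt "0 0 0.001" --pt "0 0 0" --pt "0 0 0" --turn '[0,0,0,0,0,0,0,0]'

```text
time_s: 43.2
ee_pos: [629.5, 108.6, 63.8]
tcp_rot: [0.75, 0.661, -0.001, 0.006]
force: [-0.1, -0.4, -1.0]
width: 0.167
grip_force: 30.0
```

>>> drive_tool --jaw '[0.0,0.0,0.0,0.0,0.0,0.0,0.0,0.0]' --pt "0 0 0.0007" --pt "0 0 0.0007" --pt "0 0 0.0007" --pt "0 0 0" --pt "0 0 0" --pt "0 0 0" --pt "0 0 0" --pt "0 0 0" --turn '[0,0,0,0,0,0,0,0]'

```text
time_s: 44.2
ee_pos: [629.6, 108.6, 62.3]
tcp_rot: [0.75, 0.661, -0.001, 0.006]
force: [-3.2, -0.1, 4.8]
width: 0.166
grip_force: 30.0
```

```bash
python3 cv.py
```

```text
t 44.2 TCP [629.6 108.6  62.3] H [ 12.5 -29.2  62.3] graspH [ 12.7 -29.1  81.3] 
q [ 0.096  0.348  1.528 -0.011  1.26   0.226] lean deg 0.7 zdir H [-0.009 -0.007 -1.   ] x az 82.75 y az -7.25 F [-3.2 -0.1  4.8] w 0.166 30.0
wrist 4254 disc centre H [ 10.55 -30.79] R 32.8 z 58.7 tilt [-0.005 -0.001] TCP H [ 12.5 -29.2  62.3]
scene 158 disc centre H [  9.1  -30.01] R 32.8 z 57.3 tilt [ 0.002 -0.005] TCP H [ 12.6 -29.2  62.3]
wrist 4249 disc centre H [ 10.61 -30.85] R 32.9 z 58.7 tilt [-0.005 -0.002] TCP H [ 12.5 -29.2  62.3]
```

The TCP is at 62.3 mm, the seated height, with 5 N of contact and the disc top at about 57. It has dropped in, so I'll release and withdraw.

>>> drive_tool --jaw '[0.026,0.026,0.026,0.026,0.026,0.026,0.026,0.026]' --pt "0 0 0" --pt "0 0 0" --pt "0 0 0" --pt "0 0 -0.005" --pt "0 0 -0.02" --pt "0 0 -0.03" --pt "0 0 -0.04" --pt "0 0 -0.04" --turn '[0,0,0,0,0,0,0,0]'

```text
time_s: 45.35
ee_pos: [628.9, 109.9, 199.7]
tcp_rot: [0.75, 0.661, -0.0, 0.006]
force: [1.5, 0.6, -0.1]
width: 0.279
grip_force: 0.0
```

>>> drive_tool --jaw '[0.026,0.026,0.026,0.026,0.026,0.026,0.026,0.026]' --pt "0 0 -0.04" --pt "0 0 -0.04" --pt "0 0 -0.04" --pt "0 0 -0.04" --pt "0 0 0" --pt "0 0 0" --pt "0 0 0" --pt "0 0 0" --turn '[0,0,0,0,0,0,0,0]'

```text
time_s: 46.35
ee_pos: [627.2, 111.3, 355.3]
tcp_rot: [0.75, 0.661, -0.002, 0.005]
force: [0.5, 0.6, 0.2]
width: 0.281
grip_force: 0.0
```

```bash
python3 lid.py; python3 - <<'E'
from h import *
import st
ims=[]
for k in('wrist','scene'):
    c=cap(k);w=pts(c);H=np.stack([(w-st.O)@st.ex,(w-st.O)@st.ey,w[...,2]],-1)
    q=H[(np.linalg.norm(H[...,:2]-[10.5,-31],axis=-1)<38)&(abs(H[...,2]-58)<7)]
    A=np.c_[q[:,:2]-q[:,:2].mean(0),np.ones(len(q))]; t=np.linalg.lstsq(A,q[:,2],rcond=None)[0]
    kn=H[(np.linalg.norm(H[...,:2]-[10.5,-31],axis=-1)<20)&(H[...,2]>80)&(H[...,2]<95)]
    print(k,len(q),'centre',np.round(cv2.minEnclosingCircle(q[:,:2].astype(np.float32)),1) if 0 else cv2.minEnclosingCircle(q[:,:2].astype(np.float32)),'z med',np.median(q[:,2]).round(1),'tilt',t[:2].round(3),'res',np.std(q[:,2]-A@t).round(2),'knob',len(kn),kn.mean(0).round(1) if len(kn) else '')
    ims.append(c['img'])
b=cv2.resize(ims[1][120:312,170:426],(512,384)); cv2.imwrite('pics/fin.png',cv2.resize(np.hstack([ims[0],b]),(800,300))[...,::-1])
E
```

```text
t 46.35 TCP [627.2 111.3 355.3] H [ 15.  -26.5 355.3] graspH [ 15.1 -26.5 374.3] 
q [ 0.101  0.219  1.143 -0.01   1.777  0.226] lean deg 0.6 zdir H [-0.009 -0.005 -1.   ] x az 82.75 y az -7.25 F [0.5 0.6 0.2] w 0.281 0.0
-70 193 zmax 235.0 x 72.0 117.0 lid angle from fit 1.85
-45 150 zmax 235.0 x 72.0 117.0 lid angle from fit 1.86
60 117 zmax 235.0 x 71.0 117.0 lid angle from fit 1.86
t 46.4 TCP [627.3 111.3 355.5] H [ 15.  -26.7 355.5] graspH [ 15.1 -26.6 374.5] 
q [ 0.101  0.219  1.143 -0.01   1.777  0.226] lean deg 0.6 zdir H [-0.009 -0.005 -1.   ] x az 82.74 y az -7.25 F [-1.1  0.4  0.2] w 0.278 0.0
wrist 1361 centre ((10.270669937133789, -30.787107467651367), 32.82714080810547) z med 58.6 tilt [0.    0.001] res 1.05 knob 105 [ 11.  -30.5  88.1]
scene 213 centre ((9.552315711975098, -28.545513153076172), 33.40620040893555) z med 57.4 tilt [ 0.001 -0.024] res 1.66 knob 26 [  8.8 -31.8  86.4]
```

View pics/fin.png

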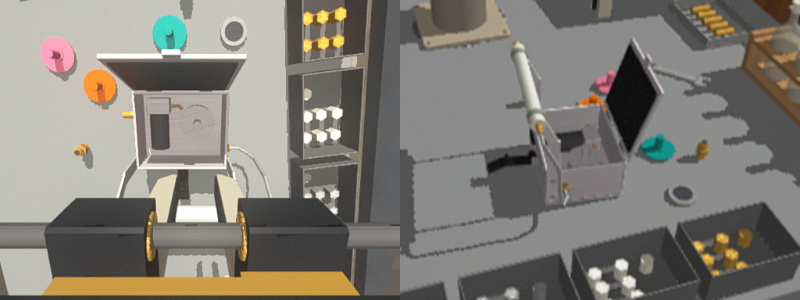

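The cover at (198,122) sits flat, with zero tilt and its knob top at about 87 mm as expected when seated. The lid stands at 1.85 rad, the latch is down and the bystanders are in place. Handing in.

```bash
python3 -c "
from rig import r
print(r.sign_off())"
```

```text
the job is handed in; nothing more can be done
None
```

I handed the job in at about 46 s: by the cameras the latch is down and about level, the lid leans back at about 1.85 rad, and the aluminium cover sits flat in the filter bowl; the sign-off gave no verdict.

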